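# Reset the rack stop and stack the keyed parts trays

## Task

Widen the rack's bay: lift the red stop out of its notch, shift it to the next notch away from the end wall and let it drop fully in, always keeping it astride its rail. Set the blue tray flat in the bay with its grip end towards the rail, then stack the yellow tray on it the same way round, fully down over the blue tray's grip and flush. Keep the trays level and leave the hub, crank arm and jar alone.

Things in the scene. Friction and masses are not known exactly. Their poses are not given: they have to be found in the camera images.
- rack: Fixed rack. Grey deck 170 (x) by 220 (y) by 6 mm; origin at the middle of its underside, on the bench; +x leads from the robot to the rail, +y along the rail away from the end wall. Aluminium rail along y at x = 60 mm, 14 mm thick, top 44 mm above the bench, with five notches in its top, 18 mm long, 16 mm deep, at y = -87, -47, -7, 33, 73 mm.
- end_wall (a point): Middle of the upper inner edge of the rack's low grey end wall, which closes the bay on the -y side: at rack x = -26.5, y = -100 mm, 28 mm above the bench. The wall is 115 mm long (x) and 8 mm thick.
- next_notch (a point): Middle of the notch where the stop must end (rack x = 60, y = -7 mm), on the rail's centre line at the height of the rail's top, 44 mm above the bench. It is one notch (40 mm) from where the stop starts, away from the end wall. Axes as the rack.
- bay (a point): Point on the deck's top (6 mm above the bench; rack x = -5, y = -56 mm) straight below where the middle of the blue tray's grip belongs; the tray's middle is then at rack x = -20. Halfway between end wall and moved stop. The bay is 48 mm wide at first, 88 mm after the move (tray 76 mm). Axes as the rack.
- stop_grip (a point): Centre (half-way up) of the red fin on top of the loose stop: 36 (x) by 16 (y) by 32 mm high, standing on the dark saddle. The stop weighs about 0.3 kg and balances under the fin. Axes as the rack. A red arm, 10 mm thick (y), runs 95 mm to -x from the saddle over the deck, its top 35 mm below this point.
- stop_saddle (a point): Middle of the saddle's underside, 21 mm below the grip point; rests on the rail's top when seated. Saddle 44 mm along the rail, 5 mm thick. Cheeks hang 30 mm down both sides of the rail, 3 mm play each; the tab, 11 mm along the rail (7 at its tip), 14 mm down. So it clears the notch when raised over 14 mm and leaves the rail over 30 mm: 20 is right.
- blue_tray_grip (a point): Centre (half-way up) of the white grip of the loose blue tray of bearing parts, about 0.3 kg. Tray 110 (x) by 76 (y) by 32 mm high. Grip 40 (x) by 16 (y) by 26 mm, standing on the tray's top 15 mm to +x of its middle; this point is 45 mm above the tray's underside. The tray's +x end is the one nearer the grip.
- blue_tray_slot (a point): Middle of the lower edge of the blue tray's +x end, where the open slot under the tray begins: 24 mm wide, 28 mm high, 65 mm deep along -x. The grip of a tray below fits into it with 4 mm play each side and 5 mm at the closed end.
- yellow_tray_grip (a point): Centre (half-way up) of the black grip of the loose yellow tray of bolts; same shape, sizes and mass as the blue one. Stacked, it is 32 mm straight above the blue tray's grip point. The two trays may start in either of two places.
- yellow_tray_slot (a point): Middle of the lower edge of the yellow tray's +x end, where the open slot under the tray begins: 24 mm wide, 28 mm high, 65 mm deep along -x. The grip of a tray below fits into it with 4 mm play each side and 5 mm at the closed end.
- hub_mid (a point): Bystander: aluminium wheel hub standing on end, 60 mm across, 82 mm high; point at its middle, 40 mm up.
- crank_mid (a point): Bystander: aluminium crank arm lying flat along its own x, 180 mm long, up to 34 mm wide, 14 mm thick; point at its middle.
- jar_mid (a point): Bystander: white grease jar with a black lid, 60 mm across, 60 mm high; point at its middle.
There are look-alikes about, which are no part of the job. Of the things that look like the part that bears yellow_tray_grip, the middle-sized one is meant.

How it is judged:
By the outcome, as a careful person would: the job done as asked, in the order asked, and still so for the second after the job is handed in, with the robot touching nothing.
It also fails if it takes over 66 s, if anything falls off the work surface, if the arm or the gripper's body presses on something with over 40 N, if the wrist force passes 120 N, or if a joint passes its speed limit or range.

## Robot

A 6-joint arm with a two-finger parallel gripper is mounted at the origin on the work surface. World frame = base frame: x ahead of the robot, y to its left, z up, the work surface at z = 0. Lengths are in m, angles in rad, forces in N, time in s.
With the tool pointing down it reaches from about 0.35 to 0.975 m from the base axis. Payload 4.9 kg.
Tool frame: the origin (TCP) lies midway between the tips of the shut fingers; the grasp point (between the pads) lies 19 mm behind it; z points along the fingers, y is the direction in which the jaws open and shut (so a half turn about z gives the same grasp; the last joint's range is limited). The gripper opens to 85 mm and grips with 20 to 120 N. Pads are 22 mm wide; open, the fingers measure 114 mm over their backs; the gripper's body (76 mm by 85 mm) begins 54 mm behind the grasp point. The pads swing forward as they close: fully open they stand 13 mm farther back than shut.
Start: joints at [1.171, 0.053, 1.613, -0, 1.476, -0.119], TCP at [0.173, 0.601, 0.231] pointing down, gripper open.
Joint ranges: [-3.01, 3.01], [-1.01, 2.22], [0.06, 2.58], [-1.02, 4.17], [0.09, 2.62], [-3.14, 3.14]. Speed limits (rad/s): [2.57, 2.57, 3.14, 3.14, 3.14, 3.14].

## Interface

Orientations are given as a rotation vector (axis times angle).
In Python, from station import ctrl gives the robot as it stands.
- The arm moves only by the tool drive_tool, never from a script. Its argument "moves" is one flat list of numbers, 7 for each row, row after row: the turn, a rotation vector about the world's x, y, z in degrees, then the shift along the world's x, y, z in m, then the closure, from 0 (fully open) to 1 (shut). A call has exactly 5 rows; each row shifts and turns the commanded pose from where the row before left it; what a row does not reach is not made up. A row lasts 1/8 s, in which the tool goes at most 62.5 mm and 10.7 degrees, less where a joint would pass 70% of its speed; a pose out of reach is approached as far as the arm can. A call is refused whole if a number of a shift passes 0.0625 or a number of a turn 10.7, either way. A call with a gripper value outside its range is refused whole. The fingers move at their own pace and stop on an object; "newtons" is the grip in N (left out, the last holds). Time passes only in rows, so rows that do not move let the fingers close, or fill a call up. It gives the time, the measured TCP pose, the force and the opening at its end, in the units of the state.
- ctrl.get_obs(): the state, without advancing time (a new reading comes with each control period).
- ctrl.get_image(name): name is "side" or "top" or "wrist"; returns the picture (400x640x3 uint8, red, green, blue); there is no depth.
- ctrl.get_calibration(name): a dict with "fx", "fy", "cx", "cy" (pixels), "k1" (the pictures are not rectified: a ray, as slopes to the right and down, at radius r is drawn at 1 + k1 r^2 times it, then the intrinsics apply), "rvec" (rotation vector, rad) and "tvec" (3), from world to camera coordinates, as OpenCV has them; the wrist camera has in their place "T_tool_cam" (4x4, takes a point from camera to tool coordinates, whose origin is the TCP and whose axes are the flange's). Camera axes: x right, y down, z forward; pixel columns grow to the right and rows downward; lengths in m; the calibration is good to about 2 mm. A picture is of the moment at which its call begins: read the wrist's pose just before it. get_calibration takes no time and is no camera call.
- ctrl.finish_job(): hands the job in, once; it reports no verdict.
The state is a dict: "t": time; "q": joint angles; "dq": joint speeds; "effort": joint torques, N m; "tool_pos": TCP position; "tool_rot": TCP orientation; "contact_force": force on the tool from outside, world axes, zero at the start; "wrist_torque": the same for the moment, N m; "opening": finger opening in m.
Only numpy, scipy, OpenCV 4.12 (cv2) and the standard library are available. Lean on these libraries where they do the work, as an engineer would, in place of code of your own. Each camera call takes 0.05 s, during which the arm holds its last target.

## Working session

There is one attempt and no reset: what is moved stays moved. The work goes in short steps, Python scripts to look and compute and a tool call to move; the robot and the scene stay as the last step left them, time stands still between calls to the robot, and variables do not carry over. Pictures are saved under pics/ and viewed, and the job is handed in when it is done.

Besides the shell and the picture viewer there is one more tool, called after ">>>" by a JSON object that holds its "api" and its "payload", one argument or row to a line. drive_tool: Moves the arm, as the interface text tells. Its arguments: {"type":"object","properties":{"moves":{"type":"array","items":{"type":"number"}},"newtons":{"type":"number"}},"required":["moves"]}

```bash
ls; mkdir -p pics; python3 - <<'E'
from station import ctrl
import cv2,json
o=ctrl.get_obs();print(o)
for n in("side","top","wrist"):
    im=ctrl.get_image(n);cv2.imwrite(f"pics/{n}0.png",im[:,:,::-1]);print(n,ctrl.get_calibration(n))
E
```

```text
pics
{'t': 0.0, 'q': array([ 1.17100907e+00,  5.33528072e-02,  1.61430855e+00, -1.32584961e-05,
        1.47601088e+00, -1.18964802e-01]), 'dq': array([-1.69719250e-03, -1.38676500e-03,  8.40853721e-05, -8.94946615e-04,
       -1.18901041e-03, -1.56353775e-03]), 'effort': array([ 5.25568248e-04, -3.93680584e+01, -3.70179176e+01, -1.37262286e-04,
        7.02381876e-03,  2.65328794e-05]), 'tool_pos': array([0.17295024, 0.59993557, 0.23005685]), 'tool_rot': array([-0.43959181, -3.11015798,  0.00316212]), 'contact_force': array([ 0.96877962, -0.186577  ,  0.52176238]), 'wrist_torque': array([ 0.0042315 , -0.02756502,  0.02262416]), 'opening': 0.08554681696790419}
side {'fx': 446.2308153124504, 'fy': 446.2308153124504, 'cx': 322.2795668499562, 'cy': 207.23490932167377, 'k1': -0.07418689124326855, 'rvec': array([ 0.2750822 , -2.62851421,  1.55005098]), 'tvec': array([0.50680627, 0.18932469, 0.90117226])}
top {'fx': 386.7904696181362, 'fy': 386.7904696181362, 'cx': 319.94126233982774, 'cy': 193.99669235199335, 'k1': -0.06392834984079156, 'rvec': array([ 2.15089499, -2.15934763,  0.12064659]), 'tvec': array([-0.11807554,  0.52918451,  0.91949119])}
wrist {'fx': 277.62088880358004, 'fy': 277.62088880358004, 'cx': 318.766037526571, 'cy': 194.59369413019056, 'k1': 0.003995708722322879, 'T_tool_cam': array([[-4.33226308e-04, -9.64050767e-01, -2.65717767e-01,
         6.90830462e-02],
       [ 9.99999725e-01, -5.77408355e-04,  4.64495768e-04,
         9.46866673e-04],
       [-6.01225160e-04, -2.65717492e-01,  9.64050752e-01,
        -1.42353384e-01],
       [ 0.00000000e+00,  0.00000000e+00,  0.00000000e+00,
         1.00000000e+00]])}
```

View pics/top0.png

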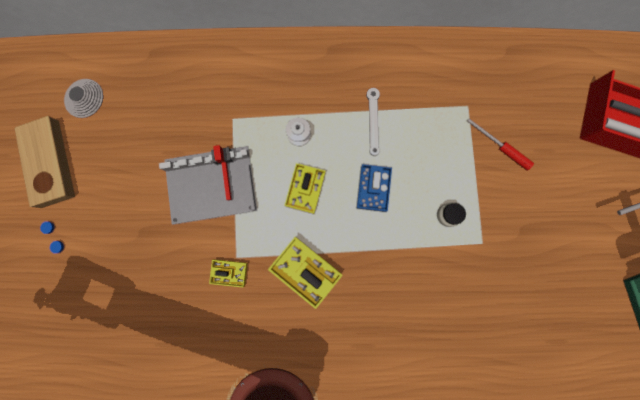

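View pics/side0.png

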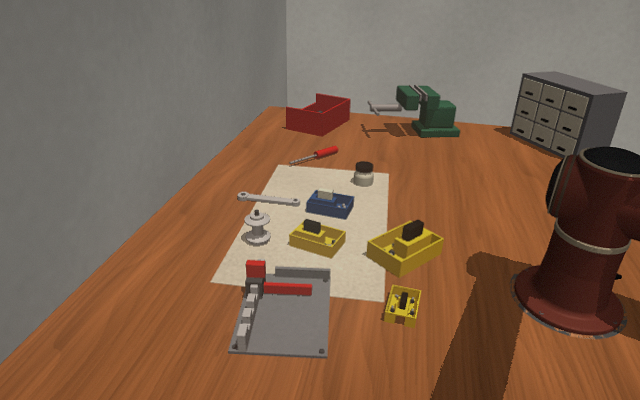

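View pics/wrist0.png

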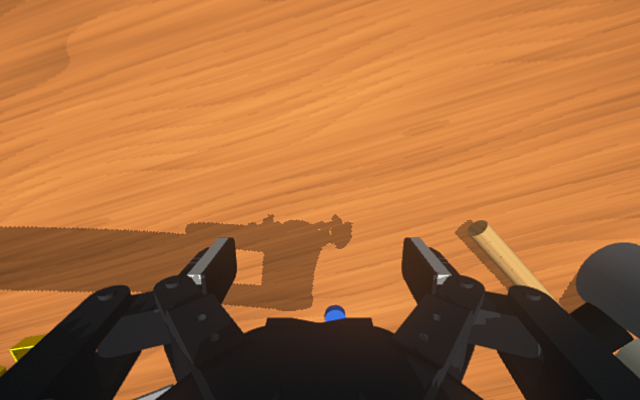

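```bash
cat > h.py <<'E'
import numpy as np,cv2
from scipy.spatial.transform import Rotation as R
def cam(ctrl,name,o=None):
    c=ctrl.get_calibration(name)
    if name=="wrist":
        o=o or ctrl.get_obs()
        T=np.eye(4);T[:3,:3]=R.from_rotvec(o['tool_rot']).as_matrix();T[:3,3]=o['tool_pos']
        M=T@c['T_tool_cam'];return c,M[:3,:3],M[:3,3]
    Rm=R.from_rotvec(c['rvec']).as_matrix();return c,Rm.T,-Rm.T@c['tvec']
def ray(cm,uv):
    c,Rw,C=cm
    d=np.array([(uv[0]-c['cx'])/c['fx'],(uv[1]-c['cy'])/c['fy']]);u=d.copy()
    for _ in range(20):u=d/(1+c['k1']*(u@u))
    v=Rw@np.array([u[0],u[1],1]);return C,v
def onz(cm,uv,z):
    C,v=ray(cm,uv);return C+v*(z-C[2])/v[2]
def proj(cm,p):
    c,Rw,C=cm;q=Rw.T@(np.asarray(p)-C);s=q[:2]/q[2];s=s*(1+c['k1']*(s@s))
    return np.array([c['fx']*s[0]+c['cx'],c['fy']*s[1]+c['cy']])
E
python3 - <<'E'
from station import ctrl
from h import *
cm=cam(ctrl,"top");print(cm[2],cam(ctrl,"side")[2])
for n,uv,z in [("yel mid grip top",(306,181),.058),("yel big",(306,271),.03),("yel small",(228,272),.03),("blue grip",(377,180),.058),("stop",(219,154),.085),("armtip",(228,197),.03),("wall/rail end",(245,150),.044),("rail far",(165,162),.044),("rack c",(175,219),.006),("rack c2",(253,209),.006)]:
    print(n,onz(cm,uv,z).round(3))
im=cv2.imread("pics/top0.png")
cv2.imwrite("pics/topc.png",cv2.resize(im[75:325,150:410],None,fx=3,fy=2.4*1.0))
E
```

```text
[ 0.41434226 -0.12820885  0.97535896] [0.37704937 0.78314159 0.59104221]
yel mid grip top [ 0.557 -0.087  0.058]
yel big [ 0.342 -0.086  0.03 ]
yel small [0.339 0.103 0.03 ]
blue grip [ 0.559 -0.257  0.058]
stop [0.619 0.118 0.085]
armtip [0.522 0.107 0.03 ]
wall/rail end [0.638 0.065 0.044]
rail far [0.609 0.265 0.044]
rack c [0.47  0.248 0.006]
rack c2 [0.494 0.049 0.006]
```

View pics/topc.png

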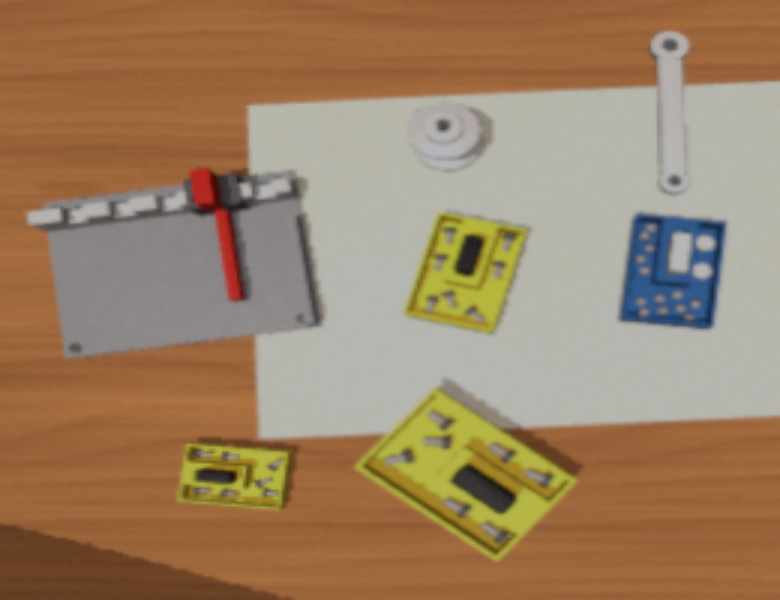

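>>> {"api": "drive_tool", "payload": {
  "moves": [0, 0, 2.4, 0.0407, -0.045, 0.002, 0, 0, 0, 2.4, 0.0407, -0.045, 0.002, 0, 0, 0, 2.4, 0.0407, -0.045, 0.002, 0, 0, 0, 2.4, 0.0407, -0.045, 0.002, 0, 0, 0, 2.4, 0.0407, -0.045, 0.002, 0]
}}

```text
t: 0.78
tool_pos: [0.3776, 0.3738, 0.2412]
tool_rot: [0.11, 3.14, 0.0]
contact_force: [0.5, -0.1, -0.5]
opening: 0.0851
```

>>> {"api": "drive_tool", "payload": {
  "moves": [0, 0, 2.4, 0.0407, -0.045, 0.002, 0, 0, 0, 2.4, 0.0407, -0.045, 0.002, 0, 0, 0, 2.4, 0.0407, -0.045, 0.002, 0, 0, 0, 2.4, 0.0407, -0.045, 0.002, 0, 0, 0, 2.1, 0.0407, -0.045, 0.002, 0]
}}

```text
t: 1.4
tool_pos: [0.5811, 0.1488, 0.2511]
tool_rot: [0.21, -3.134, -0.0]
contact_force: [0.9, 0.4, 0.9]
opening: 0.0854
```

```bash
cat > snap.py <<'E'
import sys,pickle
from station import ctrl
import cv2
n=sys.argv[1];o=ctrl.get_obs();im=ctrl.get_image(sys.argv[2] if len(sys.argv)>2 else "wrist")
cv2.imwrite(f"pics/{n}.png",im[:,:,::-1]);pickle.dump(o,open(f"pics/{n}.pkl","wb"))
print(o['t'],o['tool_pos'].round(4),o['tool_rot'].round(4),o['contact_force'].round(1),o['wrist_torque'].round(2),round(o['opening'],4))
E
python3 snap.py w1
```

```text
1.4 [0.5811 0.1488 0.2511] [ 2.1010e-01 -3.1343e+00 -3.0000e-04] [0.9 0.4 0.9] [ 0.05  0.02 -0.03] 0.0854
```

View pics/w1.png

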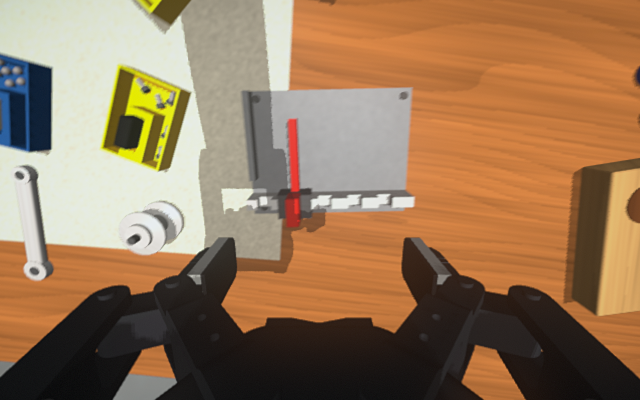

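```bash
python3 - <<'E'
import cv2
im=cv2.imread("pics/w1.png")
cv2.imwrite("pics/w1c.png",cv2.resize(im[80:240,215:425],None,fx=3.7,fy=3.7,interpolation=cv2.INTER_CUBIC))
E
```

```text
(no output)
```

View pics/w1c.png

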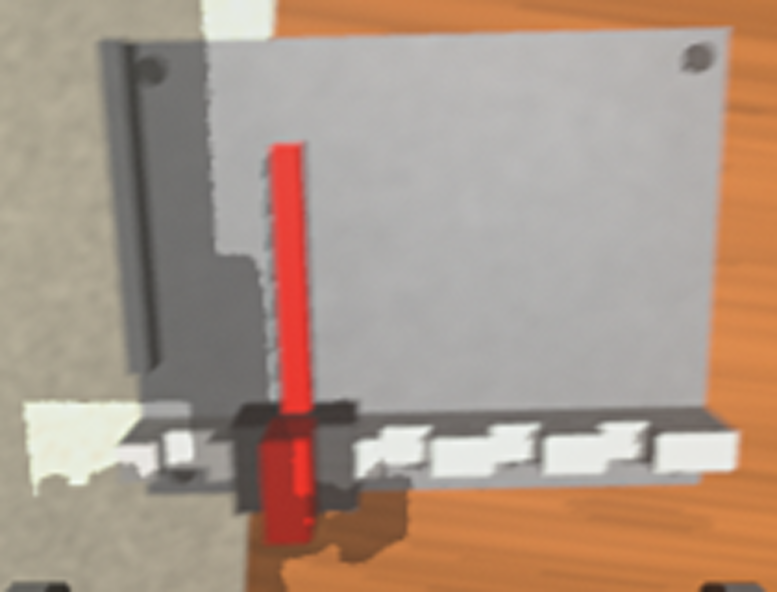

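```bash
python3 - <<'E'
from station import ctrl
from h import *
import pickle
o=pickle.load(open("pics/w1.pkl","rb"));cm=cam(ctrl,"wrist",o);print(cm[2])
f=lambda x,y,z:onz(cm,(x/3.7+215-.5+.13,y/3.7+80-.5+.13),z)
dA=f(135,43,.006);dB=f(730,30,.006)
print("deck -x corners",dA,dB, np.degrees(np.arctan2(-(dB-dA)[0],(dB-dA)[1])), np.linalg.norm(dB-dA))
w1=f(131,45,.028);w2=f(157,370,.028);print("wall inner",w1,w2,np.degrees(np.arctan2((w2-w1)[1],(w2-w1)[0])),np.linalg.norm(w2-w1))
r1=f(738,432,.044);r2=f(738,470,.044);r3=f(122,445,.044);print("rail",r1,r2,r3)
for p in[(260,425),(312,422),(266,543),(314,540)]:print("fin",f(*p,.081))
a=[f(*p,.030) for p in[(270,145),(305,145),(283,410),(313,410)]];print("arm",a)
E
```

```text
[0.51302146 0.14125822 0.3934473 ]
deck -x corners [0.49124439 0.04903668 0.006     ] [0.45897089 0.25717481 0.006     ] 8.813983552541682 0.2106254096788039
wall inner [0.49328857 0.05299053 0.028     ] [0.60315204 0.06984576 0.028     ] 8.72229776263734 0.11114891311506532
rail [0.5943011  0.27814974 0.044     ] [0.60810449 0.28129874 0.044     ] [0.62800962 0.06270275 0.044     ]
fin [0.60347715 0.11371065 0.081     ]
fin [0.60032383 0.12985461 0.081     ]
fin [0.64290112 0.11967153 0.081     ]
fin [0.63978788 0.1350472  0.081     ]
arm [array([0.51915077, 0.10261095, 0.03      ]), array([0.51756017, 0.11444555, 0.03      ]), array([0.61146568, 0.11697035, 0.03      ]), array([0.61000911, 0.12783632, 0.03      ])]
```

>>> {"api": "drive_tool", "payload": {
  "moves": [0, 0, 1.1, 0.014, -0.008, -0.03, 0, 0, 0, 0, 0.014, -0.008, -0.03, 0, 0, 0, 0, 0.014, -0.008, -0.03, 0, 0, 0, 0, 0, 0, 0, 0, 0, 0, 0, 0, 0, 0, 0]
}}

```text
t: 2.08
tool_pos: [0.6223, 0.1268, 0.1622]
tool_rot: [-0.239, 3.132, 0.0]
contact_force: [0.8, -0.4, 0.0]
opening: 0.0853
```

```bash
python3 snap.py w2; python3 snap.py s2 side; python3 -c "
import cv2
im=cv2.imread('pics/s2.png');cv2.imwrite('pics/s2c.png',cv2.resize(im[220:370,170:400],None,fx=3.4,fy=3.4))"
```

```text
2.075 [0.6223 0.1268 0.1622] [-2.3880e-01  3.1318e+00  2.0000e-04] [ 0.8 -0.4  0. ] [-0.01 -0.03 -0.03] 0.0853
2.125 [0.6226 0.1269 0.163 ] [-2.3890e-01  3.1303e+00  3.0000e-04] [0.7 0.7 0.3] [-0.01  0.   -0.03] 0.0851
```

View pics/w2.png

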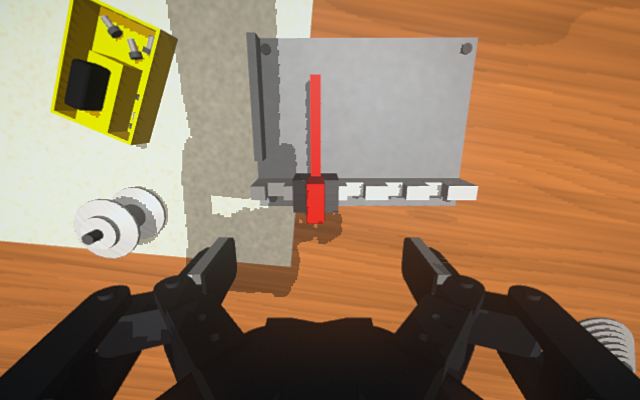

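View pics/s2c.png

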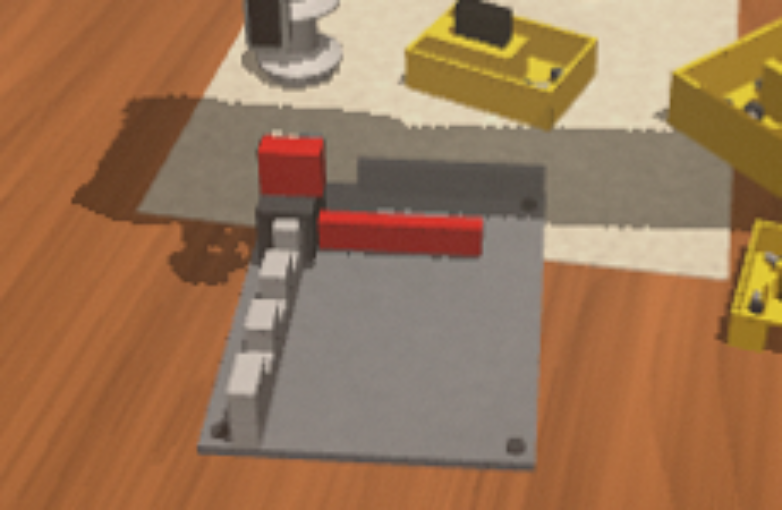

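```bash
python3 - <<'E'
import cv2
im=cv2.imread("pics/w2.png")
cv2.imwrite("pics/w2c.png",cv2.resize(im[25:235,240:485],None,fx=3.1,fy=2.8,interpolation=cv2.INTER_CUBIC))
cv2.imwrite("pics/w2d.png",cv2.resize(im[160:235,270:370],None,fx=7,fy=7,interpolation=cv2.INTER_CUBIC))
from station import ctrl
from h import *
import pickle
o=pickle.load(open("pics/w2.pkl","rb"));cm=cam(ctrl,"wrist",o)
print(proj(cm,o['tool_pos']))
E
```

```text
[315.71750697 244.93362838]
```

View pics/w2c.png

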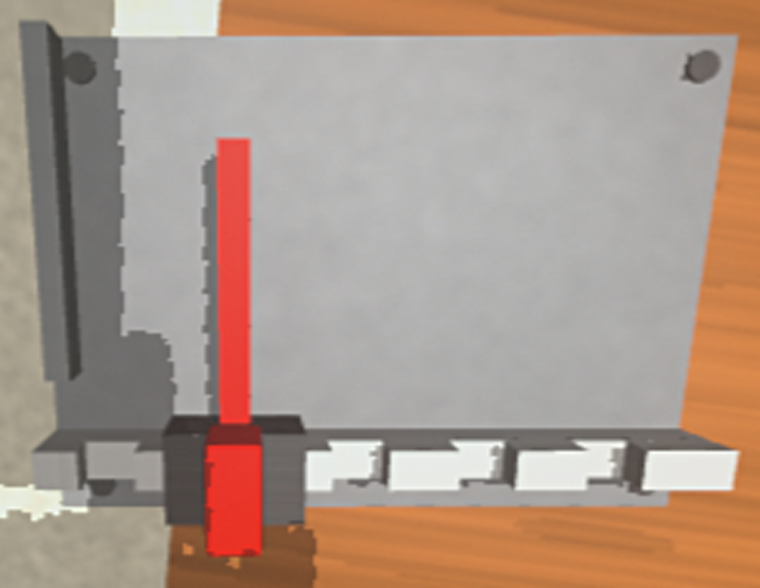

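View pics/w2d.png

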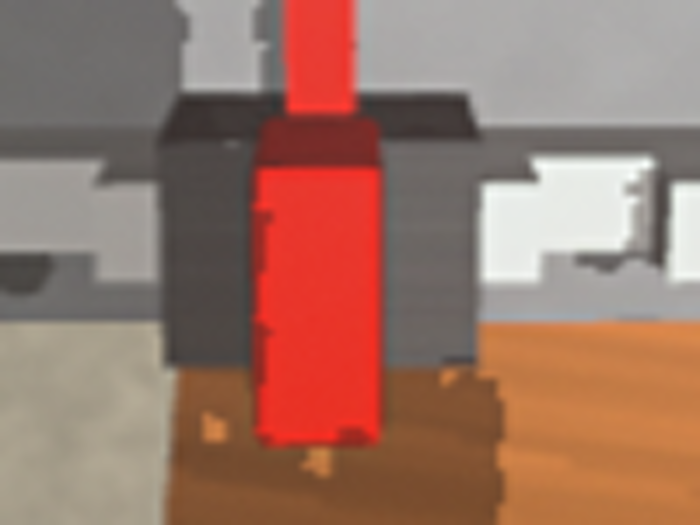

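```bash
python3 - <<'E'
from station import ctrl
from h import *
import pickle
o=pickle.load(open("pics/w2.pkl","rb"));cm=cam(ctrl,"wrist",o);print(cm[2])
d=lambda x,y,z:onz(cm,(x/7+270-.43,y/7+160-.43),z)
c=lambda x,y,z:onz(cm,(x/3.1+240-.34,y/2.8+25-.33),z)
fin=np.array([d(*p,.081) for p in[(253,167),(381,167),(381,443),(258,443)]]);print(fin,fin.mean(0))
fr=fin[2:].mean(0)-fin[:2].mean(0);print(np.degrees(np.arctan2(fr[1],fr[0])),np.linalg.norm(fr))
yaw=np.radians(8.8);
sad=np.array([d(*p,.049) for p in[(160,140),(480,140),(475,366),(165,366)]]);print("saddle",sad,sad.mean(0))
P={"dA":((64,36),.006,(-85,-100)),"dB":((738,35),.006,(-85,110)),"wall1":((47,22),.028,(-84,-100)),"wall2":((70,378),.028,(31,-100)),"rE1":((738,450),.044,(53,110)),"rE2":((735,490),.044,(67,110)),"rW1":((38,448),.044,(53,-110)),"rW2":((38,488),.044,(67,-110)),
"n33a":((515,452),.044,(53,24)),"n33b":((515,489),.044,(67,24)),"n73b":((642,490),.044,(67,82)),"n-7+":((390,489),.044,(67,2)),}
A=np.array([v[2] for v in P.values()])/1000;B=np.array([c(*v[0],v[1])[:2] for v in P.values()])
print(B.round(4))
a=A-A.mean(0);b=B-B.mean(0);th=np.arctan2((a[:,0]*b[:,1]-a[:,1]*b[:,0]).sum(),(a*b).sum())
Rm=np.array([[np.cos(th),-np.sin(th)],[np.sin(th),np.cos(th)]]);t=B.mean(0)-Rm@A.mean(0)
print(np.degrees(th),t);print(((B-(A@Rm.T+t))*1000).round(1))
for n,p in {"stop":(.06,-.047),"nn":(.06,-.007),"bay":(-.005,-.056)}.items():print(n,Rm@p+t)
E
```

```text
[0.55422437 0.11805196 0.30448902]
[[0.60748754 0.11539857 0.081     ]
 [0.60520592 0.13032988 0.081     ]
 [0.63955171 0.1357586  0.081     ]
 [0.6418314  0.12083084 0.081     ]] [0.62351915 0.12557947 0.081     ]
8.985040875779934 0.034771502609761896
saddle [[0.61331455 0.10214864 0.049     ]
 [0.60681828 0.14465898 0.049     ]
 [0.6385298  0.14940973 0.049     ]
 [0.64502593 0.10687956 0.049     ]] [0.62592214 0.12577423 0.049     ]
[[0.4891 0.0513]
 [0.4573 0.2581]
 [0.4907 0.051 ]
 [0.6026 0.0685]
 [0.5932 0.2791]
 [0.6072 0.2825]
 [0.6254 0.0639]
 [0.6397 0.0651]
 [0.6043 0.2108]
 [0.6173 0.2139]
 [0.6116 0.2536]
 [0.6233 0.1749]]
9.22350388775464 [0.55707966 0.16555232]
[[-0.1 -1.9]
 [ 1.8 -2.4]
 [ 0.5 -2.4]
 [-1.1 -3.3]
 [ 1.4 -3.5]
 [ 1.6 -2.4]
 [-1.7 -1.6]
 [-1.2 -2.6]
 [-1.2 13.1]
 [-2.1 13.9]
 [ 1.6 -3.7]
 [ 0.4 -3.3]]
stop [0.62383734 0.12877717]
nn [0.6174259  0.16825999]
bay [0.56112033 0.10947494]
```

```bash
python3 - <<'E'
import numpy as np
B=np.array([[0.4891,0.0513],[0.4573,0.2581],[0.4907,0.051],[0.6026,0.0685],[0.5932,0.2791],[0.6072,0.2825],[0.6254,0.0639],[0.6397,0.0651],[0.6043,0.2108],[0.6173,0.2139],[0.6116,0.2536],[0.6233,0.1749]])
A=np.array([(-85,-100),(-85,110),(-84,-100),(31,-100),(53,110),(67,110),(53,-110),(67,-110),(53,42),(67,42),(67,82),(67,2)])/1000
a=A-A.mean(0);b=B-B.mean(0);th=np.arctan2((a[:,0]*b[:,1]-a[:,1]*b[:,0]).sum(),(a*b).sum())
Rm=np.array([[np.cos(th),-np.sin(th)],[np.sin(th),np.cos(th)]]);t=B.mean(0)-Rm@A.mean(0)
print(np.degrees(th),t);print(((B-(A@Rm.T+t))*1000).round(1).tolist())
for n,p in {"stop":(.06,-.047),"nn":(.06,-.007),"bay":(-.005,-.056)}.items():print(n,Rm@p+t)
E
```

```text
8.694438584479677 [0.55754071 0.16279013]
[[0.5, 0.2], [0.4, -0.6], [1.1, -0.2], [-0.7, -0.1], [-0.1, -0.4], [0.1, 0.8], [-1.2, 1.8], [-0.7, 0.9], [0.7, -1.5], [-0.1, -0.5], [0.2, -0.4], [-0.2, 0.0]]
stop [0.62395598 0.12540012]
nn [0.61790938 0.16494046]
bay [0.5610634  0.10667782]
```

>>> {"api": "drive_tool", "payload": {
  "moves": [0, 0, 0, 0.002, -0.0015, -0.04, 0, 0, 0, 0, 0, 0, -0.04, 0, 0, 0, 0, 0, 0, -0.026, 0, 0, 0, 0, 0, 0, 0, 0.3, 0, 0, 0, 0, 0, 0, 0.5],
  "newtons": 40
}}

```text
t: 2.8
tool_pos: [0.6256, 0.1254, 0.0578]
tool_rot: [-0.239, 3.129, 0.0]
contact_force: [-0.2, 0.2, 0.9]
opening: 0.0515
```

>>> {"api": "drive_tool", "payload": {
  "moves": [0, 0, 0, 0, 0, 0, 1, 0, 0, 0, 0, 0, 0, 1, 0, 0, 0, 0, 0, 0, 1, 0, 0, 0, 0, 0, 0, 1, 0, 0, 0, 0, 0, 0, 1],
  "newtons": 40
}}

```text
t: 3.42
tool_pos: [0.6255, 0.1249, 0.0574]
tool_rot: [-0.238, 3.13, -0.0]
contact_force: [-1.5, -1.7, 5.7]
opening: 0.0153
```

```bash
python3 snap.py w3
```

```text
3.425 [0.6255 0.1249 0.0574] [-2.3840e-01  3.1297e+00 -5.0000e-04] [-1.5 -1.7  5.7] [-0.17  0.18  0.03] 0.0153
```

View pics/w3.png

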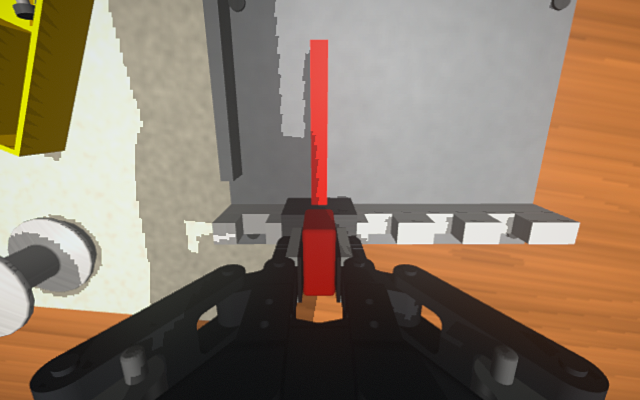

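>>> {"api": "drive_tool", "payload": {
  "moves": [0, 0, 0, 0, 0, 0.005, 1, 0, 0, 0, 0, 0, 0.005, 1, 0, 0, 0, 0, 0, 0.005, 1, 0, 0, 0, 0, 0, 0.005, 1, 0, 0, 0, 0, 0, 0, 1],
  "newtons": 60
}}

```text
t: 4.1
tool_pos: [0.6246, 0.1251, 0.0759]
tool_rot: [-0.239, 3.131, 0.0]
contact_force: [-0.0, -0.5, -2.9]
opening: 0.0148
```

```bash
python3 snap.py w4;python3 snap.py s4 side; python3 -c "
import cv2
im=cv2.imread('pics/s4.png');cv2.imwrite('pics/s4c.png',cv2.resize(im[220:370,170:400],None,fx=3.4,fy=3.4))"
```

```text
4.1 [0.6246 0.1251 0.0759] [-0.2385  3.1315  0.    ] [-0.  -0.5 -2.9] [-0.03 -0.04 -0.04] 0.0148
4.15 [0.6243 0.125  0.0756] [-0.2386  3.132  -0.    ] [-0.1 -0.3 -3.8] [ 0.01 -0.01 -0.05] 0.015
```

View pics/s4c.png

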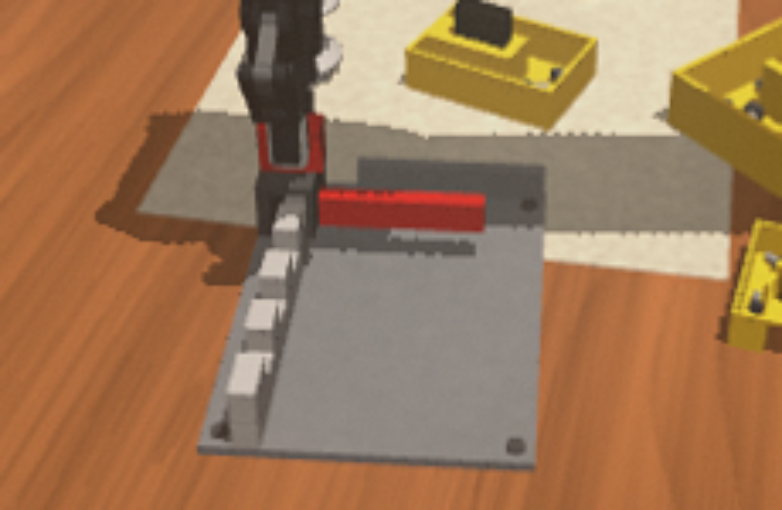

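View pics/w4.png

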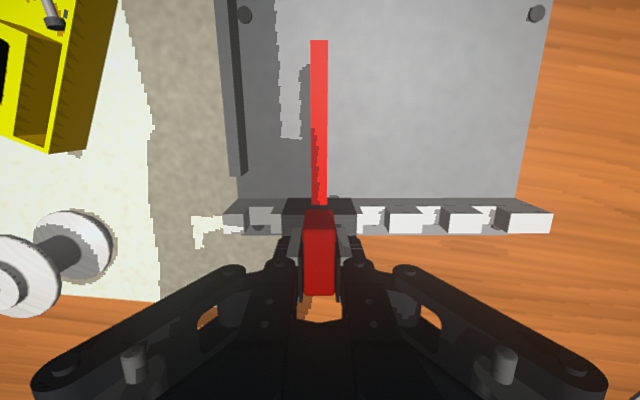

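>>> {"api": "drive_tool", "payload": {
  "moves": [0, 0, 0, 0, 0, 0.0015, 1, 0, 0, 0, -0.002, 0.0133, 0, 1, 0, 0, 0, -0.002, 0.0132, 0, 1, 0, 0, 0, -0.0022, 0.0132, 0, 1, 0, 0, 0, 0, 0, 0, 1]
}}

```text
t: 4.82
tool_pos: [0.6176, 0.1661, 0.0767]
tool_rot: [0.242, -3.132, -0.0]
contact_force: [-0.2, 0.0, -3.1]
opening: 0.0148
```

```bash
python3 snap.py w5;python3 snap.py s5 side; python3 -c "
import cv2
im=cv2.imread('pics/s5.png');cv2.imwrite('pics/s5c.png',cv2.resize(im[220:370,170:400],None,fx=3.4,fy=3.4))"
```

```text
4.825 [0.6176 0.1661 0.0767] [ 0.2418 -3.1321 -0.    ] [-0.2  0.  -3.1] [ 0.04 -0.01  0.03] 0.0148
4.875 [0.6178 0.1655 0.0767] [ 2.4090e-01 -3.1323e+00  5.0000e-04] [ 0.5 -0.3 -4. ] [ 0.02 -0.02  0.02] 0.0151
```

View pics/s5c.png

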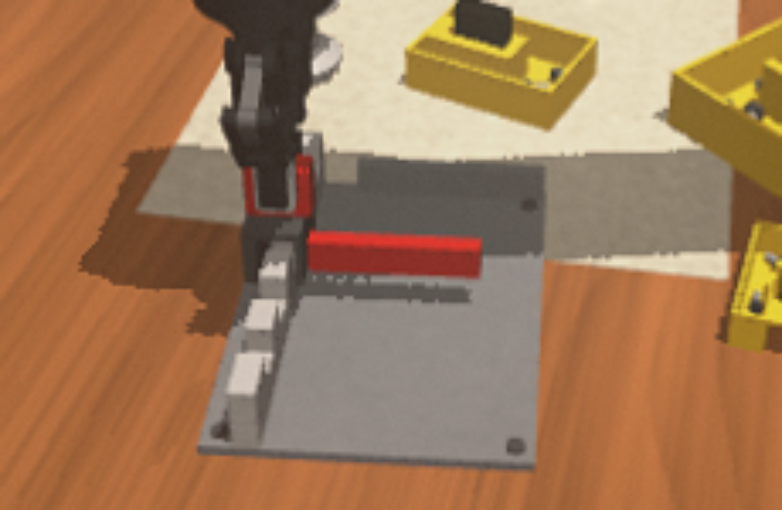

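View pics/w5.png

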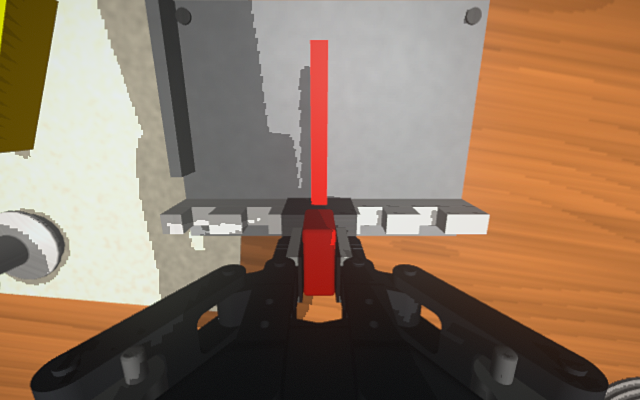

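>>> {"api": "drive_tool", "payload": {
  "moves": [0, 0, 0, 0, 0, -0.006, 1, 0, 0, 0, 0, 0, -0.006, 1, 0, 0, 0, 0, 0, -0.005, 1, 0, 0, 0, 0, 0, -0.003, 1, 0, 0, 0, 0, 0, 0, 1]
}}

```text
t: 5.55
tool_pos: [0.6179, 0.1645, 0.0574]
tool_rot: [0.238, -3.132, 0.001]
contact_force: [-3.5, -1.4, 1.6]
opening: 0.0149
```

```bash
python3 snap.py w6
```

```text
5.55 [0.6179 0.1645 0.0574] [ 2.3850e-01 -3.1319e+00  5.0000e-04] [-3.5 -1.4  1.6] [-0.17  0.64  0.01] 0.0149
```

View pics/w6.png

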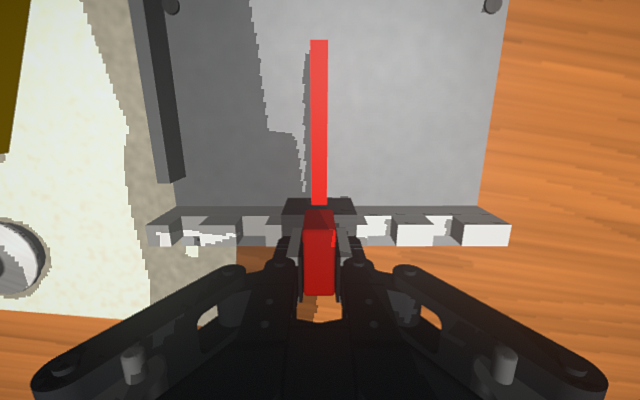

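>>> {"api": "drive_tool", "payload": {
  "moves": [0, 0, 0, 0, 0, 0, 0.6, 0, 0, 0, 0, 0, 0, 0.3, 0, 0, 0, 0, 0, 0, 0, 0, 0, 0, 0, 0, 0, 0, 0, 0, 0, 0, 0, 0, 0]
}}

```text
t: 6.22
tool_pos: [0.6181, 0.1647, 0.0568]
tool_rot: [-0.239, 3.132, -0.0]
contact_force: [-0.1, 0.1, -0.2]
opening: 0.0853
```

>>> {"api": "drive_tool", "payload": {
  "moves": [0, 0, 0, 0, 0, 0.04, 0, 0, 0, 0, 0, 0, 0.06, 0, 0, 0, 0, -0.01, -0.02, 0.03, 0, 0, 0, 0, 0, 0, 0, 0, 0, 0, 0, 0, 0, 0, 0]
}}

```text
t: 6.85
tool_pos: [0.6074, 0.1448, 0.1856]
tool_rot: [0.238, -3.131, -0.0]
contact_force: [0.4, -0.4, -0.5]
opening: 0.0856
```

```bash
python3 snap.py w7;python3 snap.py s7 side; python3 -c "
import cv2
im=cv2.imread('pics/s7.png');cv2.imwrite('pics/s7c.png',cv2.resize(im[220:370,170:400],None,fx=3.4,fy=3.4))"
```

```text
6.85 [0.6074 0.1448 0.1856] [ 2.382e-01 -3.131e+00 -3.000e-04] [ 0.4 -0.4 -0.5] [ 0.01 -0.01  0.  ] 0.0856
6.9 [0.607  0.1448 0.1847] [ 2.3840e-01 -3.1294e+00 -1.0000e-04] [-1.  0.  0.] [ 0.01 -0.01  0.02] 0.0858
```

View pics/s7c.png

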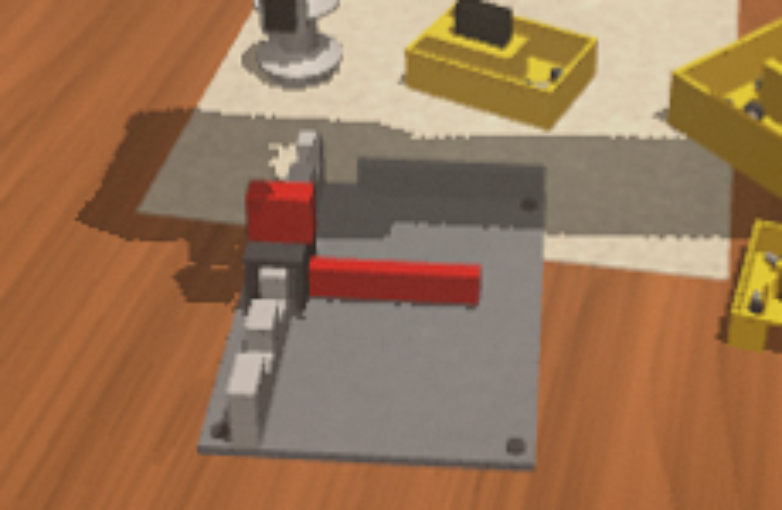

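View pics/w7.png

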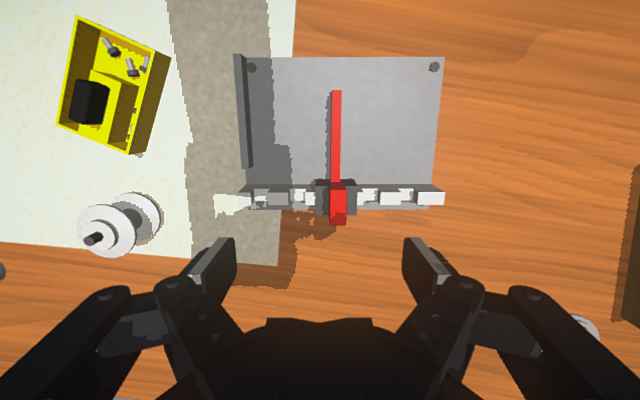

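>>> {"api": "drive_tool", "payload": {
  "moves": [0, 0, -1.7, -0.008, -0.04, 0.003, 0, 0, 0, -1.7, -0.008, -0.04, 0.003, 0, 0, 0, -1.7, -0.008, -0.04, 0.003, 0, 0, 0, -1.7, -0.008, -0.04, 0.003, 0, 0, 0, -1.7, -0.008, -0.04, 0.003, 0]
}}

```text
t: 7.58
tool_pos: [0.567, -0.056, 0.1999]
tool_rot: [0.005, -3.139, -0.001]
contact_force: [-0.2, -0.3, 0.2]
opening: 0.0853
```

>>> {"api": "drive_tool", "payload": {
  "moves": [0, 0, -1.7, -0.008, -0.04, 0.003, 0, 0, 0, -1.7, -0.008, -0.04, 0.003, 0, 0, 0, -1.7, -0.008, -0.04, 0.003, 0, 0, 0, -1.7, -0.008, -0.04, 0.003, 0, 0, 0, -1.4, -0.008, -0.04, 0.003, 0]
}}

```text
t: 8.2
tool_pos: [0.5273, -0.2559, 0.2148]
tool_rot: [-0.219, -3.131, -0.003]
contact_force: [-0.4, -0.6, 0.3]
opening: 0.0853
```

```bash
python3 snap.py w8;  python3 -c "
import cv2
im=cv2.imread('pics/w7.png');cv2.imwrite('pics/w7c.png',cv2.resize(im[45:235,225:455],None,fx=3.4,fy=3.1))"
```

```text
8.2 [ 0.5273 -0.2559  0.2148] [-2.1930e-01 -3.1313e+00 -2.6000e-03] [-0.4 -0.6  0.3] [-0.05  0.04 -0.01] 0.0853
```

View pics/w8.png

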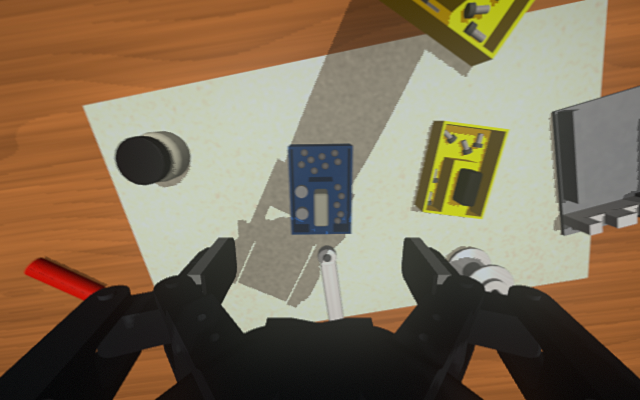

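View pics/w7c.png

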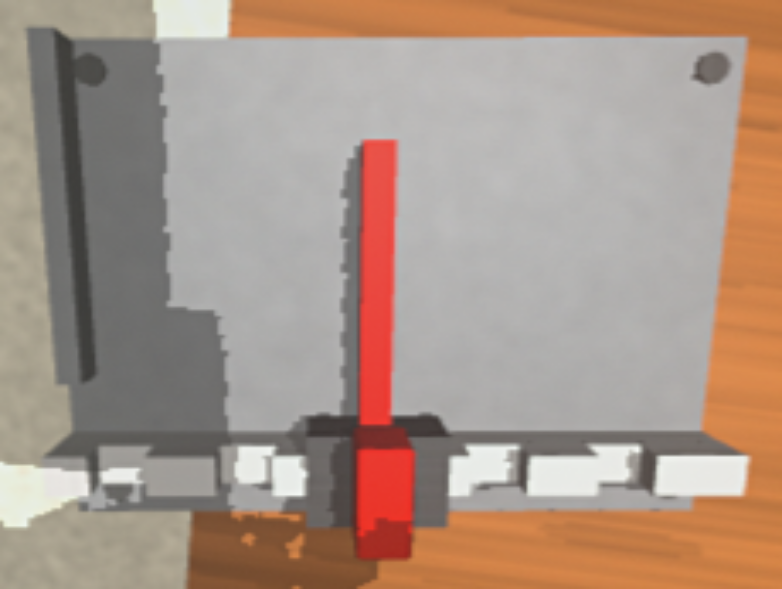

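```bash
python3 - <<'E'
from station import ctrl
from h import *
import pickle
o=pickle.load(open("pics/w7.pkl","rb"));cm=cam(ctrl,"wrist",o)
c=lambda x,y,z:onz(cm,(x/3.4+225-.35,y/3.1+45-.35),z)
P=[((77,39),.006,(-85,-100)),((747,38),.006,(-85,110)),((55,30),.028,(-84,-100)),((80,378),.028,(31,-100)),((748,457),.044,(53,110)),((745,496),.044,(67,110)),((48,457),.044,(53,-110)),((655,496),.044,(67,82)),((528,494),.044,(67,42))]
A=np.array([v[2] for v in P])/1000;B=np.array([c(*v[0],v[1])[:2] for v in P])
a=A-A.mean(0);b=B-B.mean(0);th=np.arctan2((a[:,0]*b[:,1]-a[:,1]*b[:,0]).sum(),(a*b).sum())
Rm=np.array([[np.cos(th),-np.sin(th)],[np.sin(th),np.cos(th)]]);t=B.mean(0)-Rm@A.mean(0)
print(np.degrees(th),t);print(((B-(A@Rm.T+t))*1000).round(1).tolist())
rk=lambda p:(Rm.T@(p[:2]-t)*1000).round(1)
for p in[(362,140),(397,140),(358,425),(391,425)]:print("arm",rk(c(*p,.030)))
for p in[(357,450),(412,450),(357,557),(410,557)]:print("fin",rk(c(*p,.081)))
for p in[(305,437),(449,437),(307,526),(447,526)]:print("sad",rk(c(*p,.049)))
im=cv2.imread("pics/w8.png")
cv2.imwrite("pics/w8c.png",cv2.resize(im[135:245,270:370],None,fx=5.4,fy=5.4,interpolation=cv2.INTER_CUBIC))
cv2.imwrite("pics/w8y.png",cv2.resize(im[110:230,400:520],None,fx=5,fy=5,interpolation=cv2.INTER_CUBIC))
E
```

```text
8.668983781352512 [0.55738893 0.16248779]
[[0.6, 0.8], [0.5, -0.8], [1.4, -0.1], [-2.2, -0.9], [0.3, -0.5], [0.1, 0.2], [-0.1, 1.7], [0.1, -0.1], [-0.6, -0.3]]
arm [-49.8 -11.2]
arm [-49.8  -0.9]
arm [ 45.1 -11.4]
arm [45.1 -0.7]
fin [ 41.2 -13.7]
fin [41.2  1.1]
fin [ 75.1 -13.4]
fin [75.1  1.4]
sad [ 44.9 -28.2]
sad [44.9 15.5]
sad [ 76.3 -27.8]
sad [76.3 16. ]
```

View pics/w8c.png

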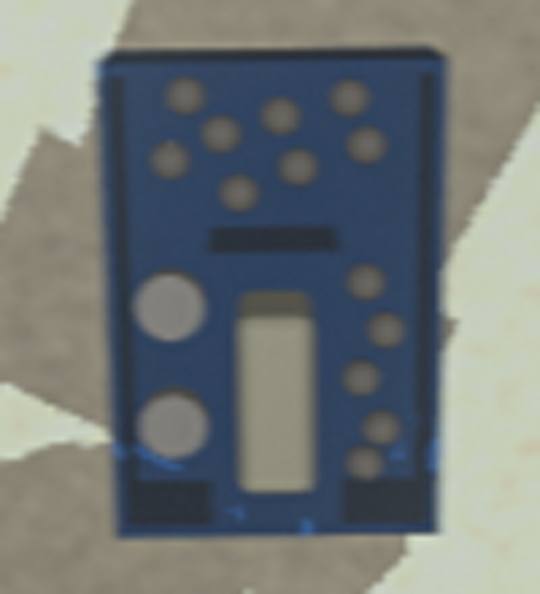

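View pics/w8y.png

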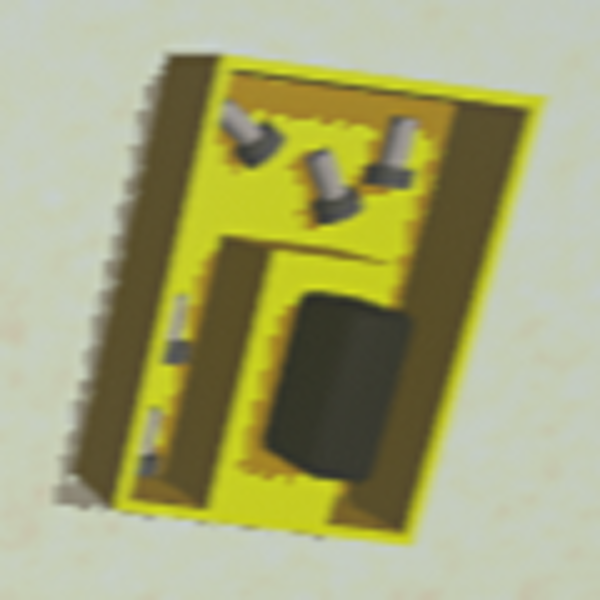

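```bash
python3 - <<'E'
from station import ctrl
from h import *
import pickle
o=pickle.load(open("pics/w8.pkl","rb"));cm=cam(ctrl,"wrist",o)
f=lambda x,y,z:onz(cm,(x/5.4+270-.41,y/5.4+135-.41),z)
g=np.array([f(*p,.058) for p in[(239,315),(315,315),(315,493),(238,493)]]);print(g.mean(0))
u=g[2:].mean(0)-g[:2].mean(0);print(np.degrees(np.arctan2(u[1],u[0])),np.linalg.norm(u),np.linalg.norm(g[0]-g[1]))
T=np.array([f(*p,.032) for p in[(100,65),(444,60),(437,535),(117,535)]]);m=T.mean(0);print(T,m)
u=T[2:].mean(0)-T[:2].mean(0);print(np.degrees(np.arctan2(u[1],u[0])),np.linalg.norm(u),np.linalg.norm(T[0]-T[1]),np.linalg.norm(T[2]-T[3]))
u/=np.linalg.norm(u);print("grip from tray",m+.015*u)
# yellow
f=lambda x,y,z:onz(cm,(x/5+400-.4,y/5+110-.4),z)
T=np.array([f(*p,.032) for p in[(222,57),(548,95),(412,545),(117,510)]]);m=T.mean(0);print(T,m)
u=T[2:].mean(0)-T[:2].mean(0);print(np.degrees(np.arctan2(u[1],u[0])),np.linalg.norm(u),np.linalg.norm(T[0]-T[1]),np.linalg.norm(T[2]-T[3]))
u/=np.linalg.norm(u);print("Y grip from tray",m+.015*u)
r=o['tool_rot'];M=R.from_rotvec(r).as_matrix();print(M.round(3))
E
```

```text
[ 0.5583566 -0.256363   0.058    ]
-8.078193088236784 0.039336054669060774 0.015706099049943658
[[ 0.48541014 -0.28429238  0.032     ]
 [ 0.49470045 -0.21100943  0.032     ]
 [ 0.60378984 -0.22458917  0.032     ]
 [ 0.59326001 -0.2987016   0.032     ]] [ 0.54429011 -0.25464814  0.032     ]
-7.351547461868787 0.10936866517889172 0.07386948424135993 0.07485672948131508
grip from tray [ 0.55916681 -0.2565675   0.032     ]
[[ 0.48184634 -0.10461598  0.032     ]
 [ 0.50074588 -0.03127612  0.032     ]
 [ 0.6066449  -0.06043766  0.032     ]
 [ 0.58714279 -0.13266851  0.032     ]] [ 0.54409498 -0.08224957  0.032     ]
-15.157931065728517 0.10940404040493754 0.07573590984280319 0.07481729914193687
Y grip from tray [ 0.55857311 -0.08617178  0.032     ]
[[-0.99   0.139 -0.003]
 [ 0.139  0.99   0.002]
 [ 0.003  0.001 -1.   ]]
```

>>> {"api": "drive_tool", "payload": {
  "moves": [0, 0, 0, 0.016, -0.001, -0.05, 0, 0, 0, 0, 0.015, 0, -0.05, 0, 0, 0, 0, 0, 0, -0.05, 0, 0, 0, 0, 0, 0, -0.028, 0, 0, 0, 0, 0, 0, 0, 0.3],
  "newtons": 40
}}

```text
t: 8.88
tool_pos: [0.5561, -0.254, 0.0339]
tool_rot: [-0.218, -3.126, -0.007]
contact_force: [-0.8, 0.2, 0.3]
opening: 0.0702
```

>>> {"api": "drive_tool", "payload": {
  "moves": [0, 0, 0, 0, 0, 0, 0.6, 0, 0, 0, 0, 0, 0, 1, 0, 0, 0, 0, 0, 0, 1, 0, 0, 0, 0, 0, 0, 1, 0, 0, 0, 0, 0, 0, 1],
  "newtons": 40
}}

```text
t: 9.5
tool_pos: [0.5602, -0.257, 0.0408]
tool_rot: [0.219, 3.131, -0.002]
contact_force: [-0.2, 1.1, 5.7]
opening: 0.0154
```

```bash
python3 snap.py w9
```

```text
9.5 [ 0.5602 -0.257   0.0408] [ 2.187e-01  3.131e+00 -2.100e-03] [-0.2  1.1  5.7] [ 0.1  -0.01 -0.06] 0.0154
```

View pics/w9.png

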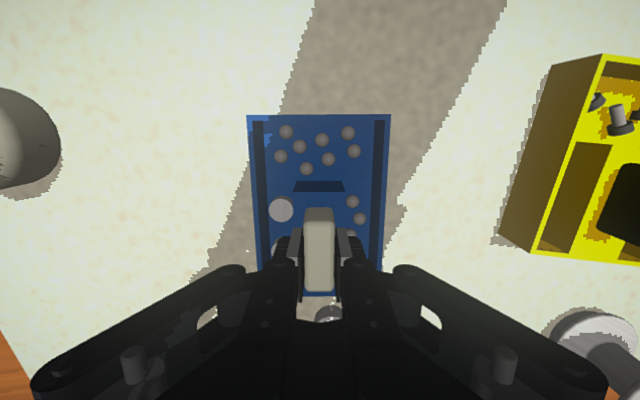

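>>> {"api": "drive_tool", "payload": {
  "moves": [0, 0, 0, 0, 0, 0.005, 1, 0, 0, 0, 0, 0, 0.015, 1, 0, 0, 0, 0, 0, 0.025, 1, 0, 0, 0, 0, 0, 0.03, 1, 0, 0, 0, 0, 0, 0.03, 1],
  "newtons": 70
}}

```text
t: 10.18
tool_pos: [0.5585, -0.2561, 0.1448]
tool_rot: [-0.219, -3.133, -0.0]
contact_force: [0.6, -0.9, -1.6]
opening: 0.0143
```

```bash
python3 snap.py w10; python3 snap.py s10 side
```

```text
10.175 [ 0.5585 -0.2561  0.1448] [-2.1880e-01 -3.1333e+00 -4.0000e-04] [ 0.6 -0.9 -1.6] [ 0.   -0.02 -0.  ] 0.0143
10.225 [ 0.561  -0.2575  0.1502] [ 0.2183  3.1276 -0.0054] [ 2.6 -0.8  1.7] [-0.08 -0.14  0.01] 0.0143
```

View pics/w10.png

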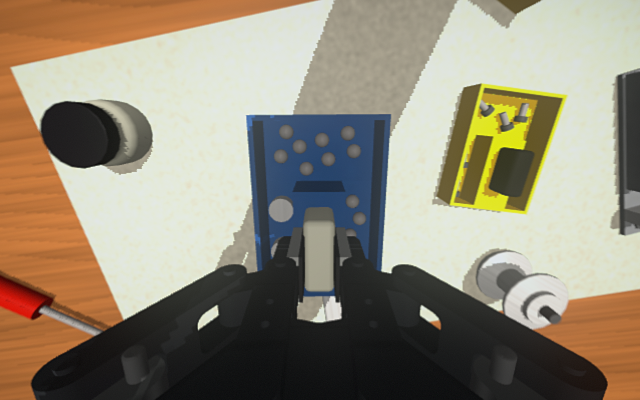

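View pics/s10.png

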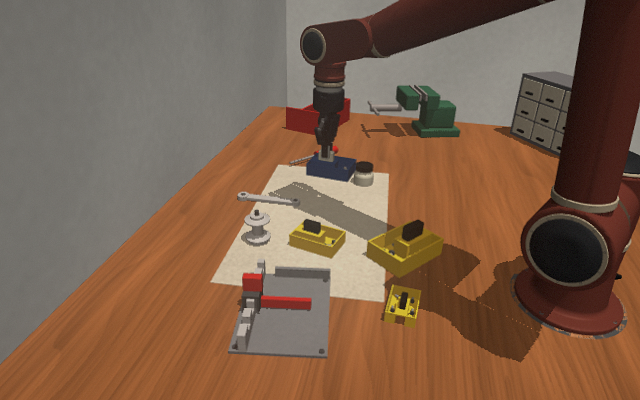

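>>> {"api": "drive_tool", "payload": {
  "moves": [0, 0, 1, 0, 0.02, 0, 1, 0, 0, 1.8, 0.0005, 0.035, 0, 1, 0, 0, 2, 0.0005, 0.04, 0, 1, 0, 0, 2, 0.0005, 0.045, 0, 1, 0, 0, 2, 0.0005, 0.045, 0, 1]
}}

```text
t: 10.9
tool_pos: [0.5591, -0.0686, 0.1413]
tool_rot: [0.025, -3.138, -0.002]
contact_force: [0.3, 0.9, -1.6]
opening: 0.0144
```

>>> {"api": "drive_tool", "payload": {
  "moves": [0, 0, 2, 0.0005, 0.045, 0, 1, 0, 0, 2, 0.0005, 0.045, 0, 1, 0, 0, 1.8, 0, 0.04, 0, 1, 0, 0, 1.1, 0, 0.03, 0, 1, 0, 0, 1, 0, 0.018, 0, 1]
}}

```text
t: 11.52
tool_pos: [0.56, 0.1087, 0.1416]
tool_rot: [0.243, -3.128, -0.0]
contact_force: [-0.2, 0.3, -2.4]
opening: 0.0143
```

>>> {"api": "drive_tool", "payload": {
  "moves": [0, 0, 0, 0, 0, -0.01, 1, 0, 0, 0, 0, 0, -0.02, 1, 0, 0, 0, 0, 0, -0.01, 1, 0, 0, 0, 0, 0, 0, 1, 0, 0, 0, 0, 0, 0, 1]
}}

```text
t: 12.15
tool_pos: [0.5624, 0.1062, 0.1041]
tool_rot: [-0.237, 3.132, -0.0]
contact_force: [-0.4, 0.1, -2.8]
opening: 0.0144
```

```bash
python3 snap.py w11; python3 snap.py s11 side;python3 -c "
import cv2
im=cv2.imread('pics/s11.png');cv2.imwrite('pics/s11c.png',cv2.resize(im[200:370,170:400],None,fx=3.4,fy=3.4))"
```

```text
12.15 [0.5624 0.1062 0.1041] [-2.3730e-01  3.1321e+00 -1.0000e-04] [-0.4  0.1 -2.8] [-0.03 -0.02 -0.01] 0.0144
12.2 [0.5626 0.1064 0.1045] [-2.3760e-01  3.1314e+00 -1.0000e-04] [ 1.3  0.1 -3.1] [ 0.04  0.03 -0.02] 0.0141
```

View pics/w11.png

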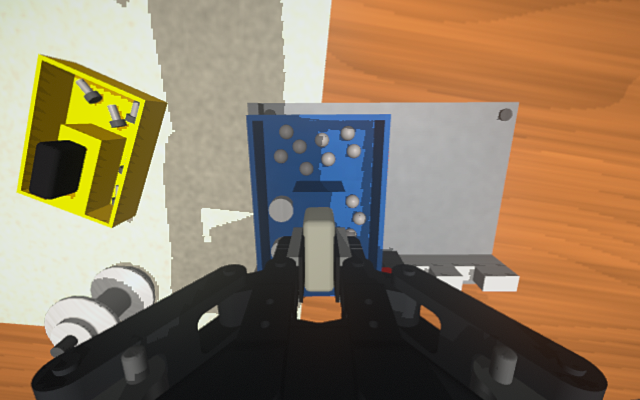

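View pics/s11c.png

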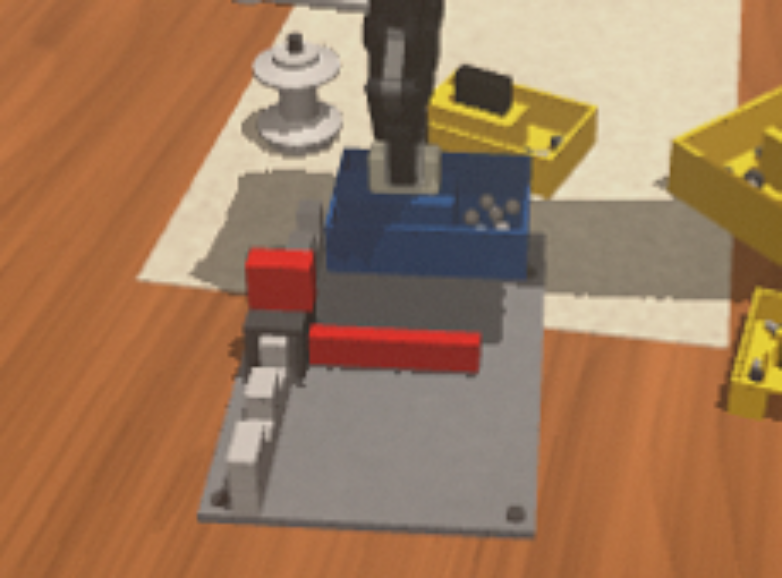

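```bash
python3 - <<'E'
from station import ctrl
from h import *
import pickle
th=np.radians(8.69);Rm=np.array([[np.cos(th),-np.sin(th)],[np.sin(th),np.cos(th)]]);t=np.array([.5575,.1627])
rk=lambda p:(Rm.T@(np.asarray(p)[:2]-t)*1000).round(1)
for n in("w9","w11"):
    o=pickle.load(open(f"pics/{n}.pkl","rb"));cm=cam(ctrl,"wrist",o);zt=o['tool_pos'][2]-.0408+.032
    M=R.from_rotvec(o['tool_rot']).as_matrix()
    for uv,z in[((247,115),zt),((390.5,115),zt),((258,270),zt),((383,270),zt),((303,294),zt+.026),((334,294),zt+.026),((302,225),zt+.026),((335,225),zt+.026)]:
        p=onz(cm,uv,z);print(n,uv,rk(p),(M.T@(p-o['tool_pos'])*1000).round(1))
    print("tcp",rk(o['tool_pos']))
im=cv2.imread("pics/w11.png")
cv2.imwrite("pics/w11c.png",cv2.resize(im[100:310,240:400],None,fx=2.8,fy=2.8,interpolation=cv2.INTER_CUBIC))
E
```

```text
w9 (247, 115) [-138.  -429.5] [ 70.  -35.8   8.6]
w9 (390.5, 115) [-116.5 -357.7] [70.  39.2  8.5]
w9 (258, 270) [ -50.8 -455.2] [-21.  -35.4   8.9]
w9 (383, 270) [ -28.9 -382.1] [-21.   40.9   8.8]
w9 (303, 294) [ -43.9 -427.1] [-19.5  -6.5 -17.1]
w9 (334, 294) [ -39.3 -411.7] [-19.5   9.6 -17.2]
w9 (302, 225) [ -80.6 -416. ] [ 18.8  -6.4 -17.2]
w9 (335, 225) [ -76.  -400.7] [ 18.8   9.5 -17.3]
tcp [ -60.7 -415.3]
w11 (247, 115) [-73.7 -92.3] [ 70.  -35.8   8.8]
w11 (390.5, 115) [-73.7 -17.3] [70.  39.3  8.8]
w11 (258, 270) [ 17.2 -91.9] [-20.9 -35.4   8.8]
w11 (383, 270) [ 17.3 -15.7] [-21.   40.9   8.8]
w11 (303, 294) [ 15.8 -63. ] [-19.5  -6.5 -17.2]
w11 (334, 294) [ 15.8 -47. ] [-19.5   9.6 -17.2]
w11 (302, 225) [-22.5 -62.9] [ 18.8  -6.4 -17.2]
w11 (335, 225) [-22.5 -47. ] [ 18.8   9.5 -17.2]
tcp [ -3.7 -56.5]
```

View pics/w11c.png

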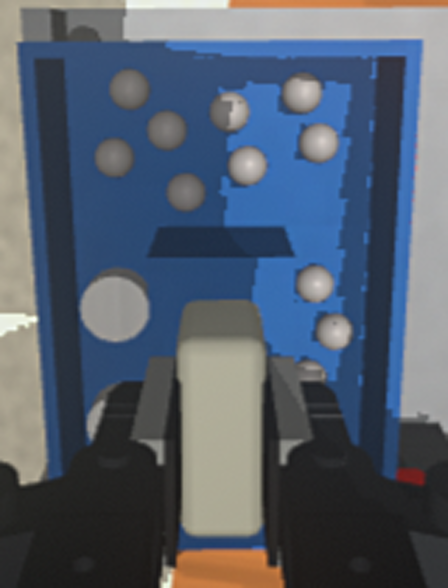

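>>> {"api": "drive_tool", "payload": {
  "moves": [0, 0, 0, -0.0012, -0.0009, -0.01, 1, 0, 0, 0, 0, 0, -0.015, 1, 0, 0, 0, 0, 0, -0.01, 1, 0, 0, 0, 0, 0, 0, 1, 0, 0, 0, 0, 0, 0, 1]
}}

```text
t: 12.88
tool_pos: [0.5609, 0.1058, 0.0688]
tool_rot: [-0.239, 3.132, 0.0]
contact_force: [0.2, 0.1, -1.6]
opening: 0.0145
```

```bash
python3 snap.py w12; python3 snap.py s12 side;python3 -c "
import cv2
im=cv2.imread('pics/s12.png');cv2.imwrite('pics/s12c.png',cv2.resize(im[230:370,200:360],None,fx=4.2,fy=4.2))"
```

```text
12.875 [0.5609 0.1058 0.0688] [-0.2386  3.1324  0.    ] [ 0.2  0.1 -1.6] [ 0.03  0.   -0.01] 0.0145
12.925 [0.5612 0.1058 0.0693] [-2.3860e-01  3.1316e+00 -1.0000e-04] [ 0.6 -1.1 -2.3] [-0.02 -0.07 -0.02] 0.0141
```

View pics/w12.png

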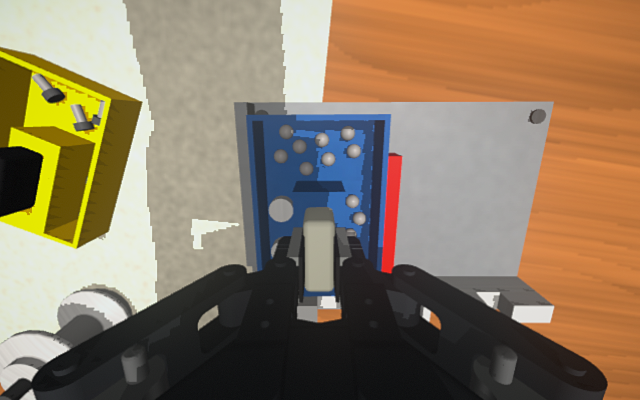

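View pics/s12c.png

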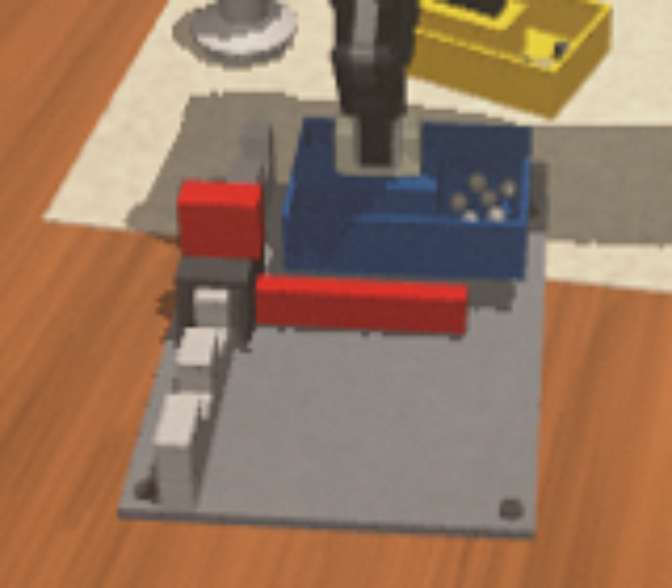

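```bash
python3 - <<'E'
from station import ctrl
from h import *
import pickle
th=np.radians(8.69);Rm=np.array([[np.cos(th),-np.sin(th)],[np.sin(th),np.cos(th)]]);t=np.array([.5575,.1627])
rk=lambda p:(Rm.T@(np.asarray(p)[:2]-t)*1000).round(1)
n="w12"
o=pickle.load(open(f"pics/{n}.pkl","rb"));cm=cam(ctrl,"wrist",o);zt=o['tool_pos'][2]-.0408+.032
print("tcp",rk(o['tool_pos']))
for nm,uv,z in[("tray -x",(247,115),zt),("tray -x",(390.5,115),zt),("trayside",(383,270),zt),("arm right tip",(402,154),.03),("arm right",(396,272),.03),("wall outer",(234.5,103),.028),("deck +y corner",(553,102),.006),("deck hole",(538,117),.006)]:
    print(nm,rk(onz(cm,uv,z)))
im=cv2.imread("pics/w12.png")
cv2.imwrite("pics/w12c.png",cv2.resize(im[95:285,225:415],None,fx=3.1,fy=3.1,interpolation=cv2.INTER_CUBIC))
E
```

```text
tcp [ -5.2 -56.7]
tray -x [-75.2 -92.6]
tray -x [-75.2 -17.5]
trayside [ 15.7 -15.8]
arm right tip [-51.1  -0.9]
arm right [35.2  1.6]
wall outer [ -82.7 -107.8]
deck +y corner [-84.3 109. ]
deck hole [-74.2 100.7]
```

View pics/w12c.png

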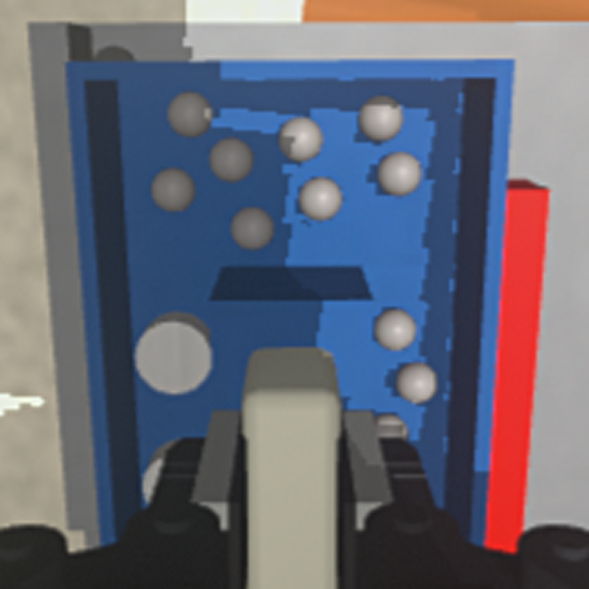

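>>> {"api": "drive_tool", "payload": {
  "moves": [0, 0, 0, 0, -0.0006, -0.007, 1, 0, 0, 0, 0, 0, -0.006, 1, 0, 0, 0, 0, 0, -0.005, 1, 0, 0, 0, 0, 0, -0.003, 1, 0, 0, 0, 0, 0, 0, 1]
}}

```text
t: 13.6
tool_pos: [0.5607, 0.1052, 0.0476]
tool_rot: [0.239, -3.132, 0.0]
contact_force: [0.3, -0.4, -1.8]
opening: 0.0145
```

```bash
python3 snap.py w13; python3 snap.py s13 side;python3 -c "
import cv2
im=cv2.imread('pics/s13.png');cv2.imwrite('pics/s13c.png',cv2.resize(im[230:370,200:360],None,fx=4.2,fy=4.2))"
```

```text
13.6 [0.5607 0.1052 0.0476] [ 2.3860e-01 -3.1322e+00  1.0000e-04] [ 0.3 -0.4 -1.8] [-0.04 -0.04 -0.01] 0.0145
13.65 [0.5608 0.1052 0.0478] [-0.2386  3.1325 -0.    ] [ 1.  -1.2 -2.9] [ 0.02 -0.05 -0.  ] 0.0144
```

View pics/s13c.png

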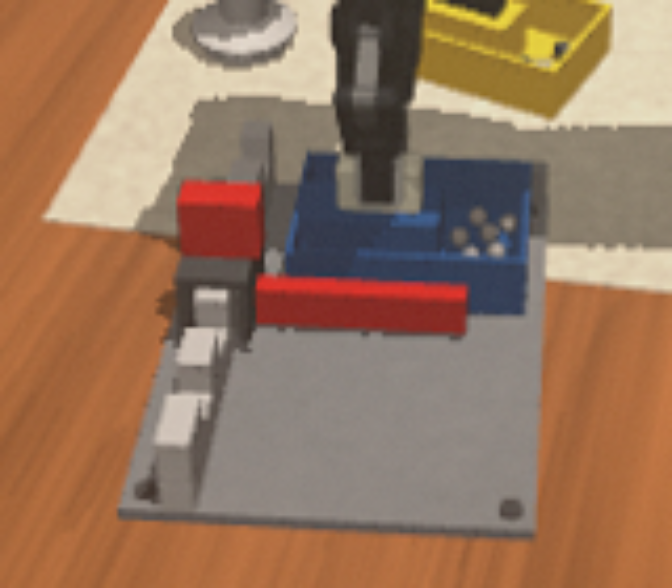

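>>> {"api": "drive_tool", "payload": {
  "moves": [0, 0, 0, 0, 0, -0.001, 1, 0, 0, 0, 0, 0, -0.001, 1, 0, 0, 0, 0, 0, -0.001, 1, 0, 0, 0, 0, 0, 0, 1, 0, 0, 0, 0, 0, 0, 1]
}}

```text
t: 14.32
tool_pos: [0.561, 0.1052, 0.0469]
tool_rot: [0.239, -3.132, 0.0]
contact_force: [-6.6, -0.1, 9.2]
opening: 0.0144
```

>>> {"api": "drive_tool", "payload": {
  "moves": [0, 0, 0, 0, 0, 0.001, 0.8, 0, 0, 0, 0, 0, 0, 0.5, 0, 0, 0, 0, 0, 0, 0.2, 0, 0, 0, 0, 0, 0, 0, 0, 0, 0, 0, 0, 0, 0]
}}

```text
t: 14.95
tool_pos: [0.5607, 0.1052, 0.0457]
tool_rot: [0.239, -3.132, 0.0]
contact_force: [-0.6, 0.5, -0.2]
opening: 0.0852
```

>>> {"api": "drive_tool", "payload": {
  "moves": [0, 0, 0, 0, 0, 0.04, 0, 0, 0, 0, 0, 0, 0.06, 0, 0, 0, 0, 0, 0, 0.06, 0, 0, 0, 0, -0.02, 0, 0, 0, 0, 0, 0, 0, 0, 0, 0]
}}

```text
t: 15.58
tool_pos: [0.5406, 0.1053, 0.2066]
tool_rot: [-0.239, 3.131, -0.0]
contact_force: [-0.3, 0.6, -0.8]
opening: 0.0856
```

```bash
python3 snap.py w14; python3 snap.py s14 side;python3 -c "
import cv2
im=cv2.imread('pics/s14.png');cv2.imwrite('pics/s14c.png',cv2.resize(im[230:370,200:360],None,fx=4.2,fy=4.2))"
```

```text
15.575 [0.5406 0.1053 0.2066] [-2.3880e-01  3.1309e+00 -1.0000e-04] [-0.3  0.6 -0.8] [ 0.01  0.01 -0.02] 0.0856
15.625 [0.5405 0.1052 0.2054] [ 2.3880e-01 -3.1324e+00  1.0000e-04] [ 0.2 -0.4  0.1] [ 0.06  0.01 -0.  ] 0.0852
```

View pics/w14.png

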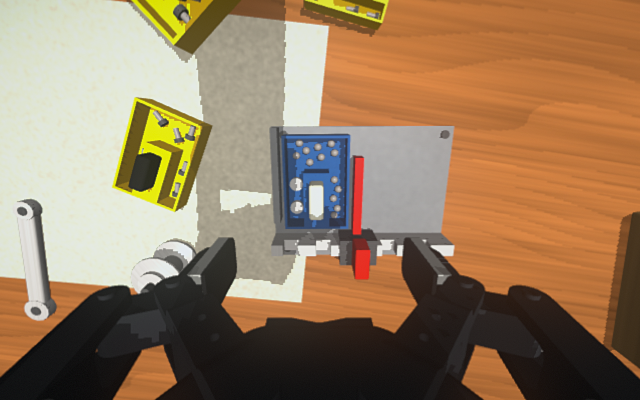

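View pics/s14c.png

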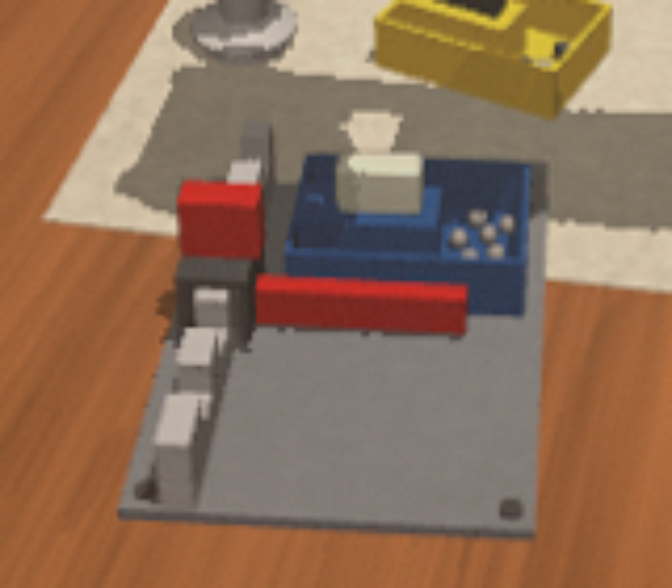

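>>> {"api": "drive_tool", "payload": {
  "moves": [0, 0, -4.8, -0.002, -0.0384, 0, 0, 0, 0, -4.8, -0.002, -0.0384, 0, 0, 0, 0, -4.8, -0.002, -0.0384, 0, 0, 0, 0, -4.8, -0.002, -0.0384, 0, 0, 0, 0, -4.8, -0.002, -0.0384, 0, 0]
}}

```text
t: 16.3
tool_pos: [0.5304, -0.0881, 0.2042]
tool_rot: [-0.422, -3.111, -0.001]
contact_force: [0.3, -0.6, -0.1]
opening: 0.0854
```

>>> {"api": "drive_tool", "payload": {
  "moves": [0, 0, 0, 0, 0, -0.02, 0, 0, 0, 0, 0, 0, 0, 0, 0, 0, 0, 0, 0, 0, 0, 0, 0, 0, 0, 0, 0, 0, 0, 0, 0, 0, 0, 0, 0]
}}

```text
t: 16.92
tool_pos: [0.5311, -0.0863, 0.1864]
tool_rot: [0.416, 3.113, -0.0]
contact_force: [-0.0, 0.0, 0.2]
opening: 0.0857
```

```bash
python3 snap.py w15; python3 - <<'E'
import cv2
im=cv2.imread("pics/w15.png")
cv2.imwrite("pics/w15c.png",cv2.resize(im[100:260,240:400],None,fx=3.7,fy=3.7,interpolation=cv2.INTER_CUBIC))
E
```

```text
16.925 [ 0.5311 -0.0863  0.1864] [ 4.161e-01  3.113e+00 -2.000e-04] [-0.   0.   0.2] [-0.03 -0.02  0.01] 0.0857
```

View pics/w15.png

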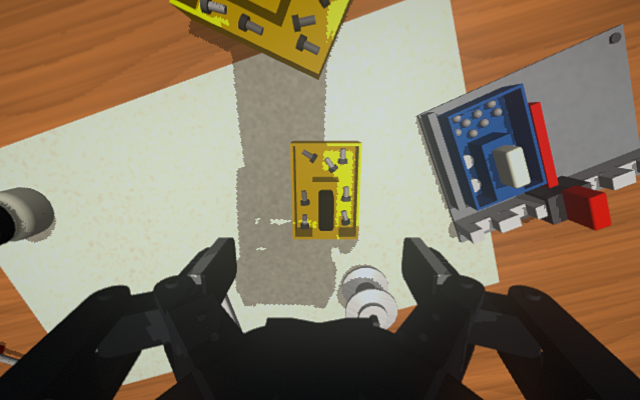

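View pics/w15c.png

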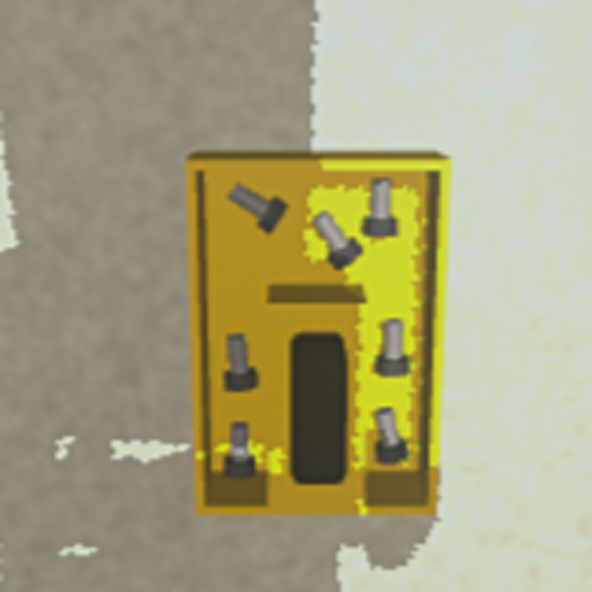

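```bash
python3 - <<'E'
from station import ctrl
from h import *
import pickle
o=pickle.load(open("pics/w15.pkl","rb"));cm=cam(ctrl,"wrist",o)
f=lambda x,y,z:onz(cm,(x/3.7+240-.36,y/3.7+100-.36),z)
T=np.array([f(*p,.032) for p in[(188,158),(449,158),(436,515),(196,514)]]);m=T.mean(0);print(m)
u=T[2:].mean(0)-T[:2].mean(0);print(np.degrees(np.arctan2(u[1],u[0])),np.linalg.norm(u),np.linalg.norm(T[0]-T[1]),np.linalg.norm(T[2]-T[3]))
u/=np.linalg.norm(u);print("Y grip from tray",m+.015*u)
g=np.array([f(*p,.058) for p in[(290,347),(346,347),(347,484),(291,484)]]);print("grip",g.mean(0))
M=R.from_rotvec(o['tool_rot']).as_matrix();print(np.degrees(np.arctan2(-M[0,1],M[1,1])))
E
```

```text
[ 0.54381095 -0.08102337  0.032     ]
-15.274141237988793 0.11017336676960603 0.07432298954508763 0.07521194278667491
Y grip from tray [ 0.5582811  -0.08497493  0.032     ]
grip [ 0.5570241  -0.08479262  0.058     ]
-15.227601518767608
```

>>> {"api": "drive_tool", "payload": {
  "moves": [0, 0, 0, 0.014, 0.001, -0.045, 0, 0, 0, 0, 0.014, 0, -0.045, 0, 0, 0, 0, 0, 0, -0.04, 0, 0, 0, 0, 0, 0, -0.019, 0, 0, 0, 0, 0, 0, 0, 0.3],
  "newtons": 40
}}

```text
t: 17.6
tool_pos: [0.5579, -0.0855, 0.0358]
tool_rot: [-0.417, -3.111, -0.001]
contact_force: [-0.3, -0.5, 0.9]
opening: 0.0698
```

>>> {"api": "drive_tool", "payload": {
  "moves": [0, 0, 0, 0, 0, 0, 0.6, 0, 0, 0, 0, 0, 0, 1, 0, 0, 0, 0, 0, 0, 1, 0, 0, 0, 0, 0, 0, 1, 0, 0, 0, 0, 0, 0, 1],
  "newtons": 40
}}

```text
t: 18.23
tool_pos: [0.5598, -0.0862, 0.0384]
tool_rot: [0.418, 3.112, -0.001]
contact_force: [-1.4, -0.8, 5.4]
opening: 0.0152
```

```bash
python3 snap.py w16
```

```text
18.225 [ 0.5598 -0.0862  0.0384] [ 4.1760e-01  3.1116e+00 -8.0000e-04] [-1.4 -0.8  5.4] [0.02 0.19 0.08] 0.0152
```

View pics/w16.png

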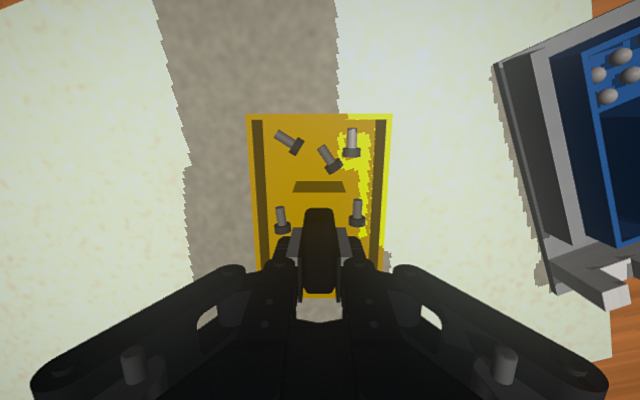

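>>> {"api": "drive_tool", "payload": {
  "moves": [0, 0, 0, 0, 0, 0.005, 1, 0, 0, 0, 0, 0, 0.015, 1, 0, 0, 0, 0, 0, 0.03, 1, 0, 0, 0, 0, 0, 0.035, 1, 0, 0, 0, 0, 0, 0.025, 1],
  "newtons": 70
}}

```text
t: 18.9
tool_pos: [0.5591, -0.0858, 0.149]
tool_rot: [0.418, 3.112, -0.0]
contact_force: [-0.0, 0.1, -2.6]
opening: 0.0146
```

>>> {"api": "drive_tool", "payload": {
  "moves": [0, 0, 3, 0, 0.02, 0.01, 1, 0, 0, 5.5, 0.0005, 0.045, 0, 1, 0, 0, 6, 0.0005, 0.055, 0, 1, 0, 0, 5.5, 0, 0.045, 0, 1, 0, 0, 3.9, 0, 0.0264, 0, 1]
}}

```text
t: 19.52
tool_pos: [0.5583, 0.1088, 0.1558]
tool_rot: [0.246, -3.13, -0.001]
contact_force: [-0.4, -0.5, -2.9]
opening: 0.0145
```

>>> {"api": "drive_tool", "payload": {
  "moves": [0, 0, 0, 0, 0, 0, 1, 0, 0, 0, 0, 0, -0.005, 1, 0, 0, 0, 0, 0, -0.005, 1, 0, 0, 0, 0, 0, 0, 1, 0, 0, 0, 0, 0, 0, 1]
}}

```text
t: 20.15
tool_pos: [0.5598, 0.1051, 0.1467]
tool_rot: [0.234, -3.133, 0.0]
contact_force: [-0.3, -0.1, -1.4]
opening: 0.0145
```

```bash
python3 snap.py w17; python3 snap.py s17 side; python3 - <<'E'
import cv2
im=cv2.imread('pics/s17.png');cv2.imwrite('pics/s17c.png',cv2.resize(im[190:350,200:380],None,fx=3.7,fy=3.7))
from station import ctrl
from h import *
import pickle
th=np.radians(8.69);Rm=np.array([[np.cos(th),-np.sin(th)],[np.sin(th),np.cos(th)]]);t=np.array([.5575,.1627])
rk=lambda p:(Rm.T@(np.asarray(p)[:2]-t)*1000).round(1)
o=pickle.load(open("pics/w17.pkl","rb"));M=R.from_rotvec(o['tool_rot']).as_matrix();print(np.degrees(np.arctan2(-M[0,1],M[1,1])),rk(o['tool_pos']),rk((.5609,.1052)))
E
```

```text
20.15 [0.5598 0.1051 0.1467] [ 2.3440e-01 -3.1327e+00  1.0000e-04] [-0.3 -0.1 -1.4] [-0.01 -0.01 -0.06] 0.0145
20.2 [0.56   0.1052 0.147 ] [-0.2346  3.1326 -0.    ] [ 0.  -0.3 -2.4] [ 0.05 -0.06 -0.01] 0.014
8.55759403747905 [ -6.4 -57.3] [ -5.3 -57.4]
```

View pics/w17.png

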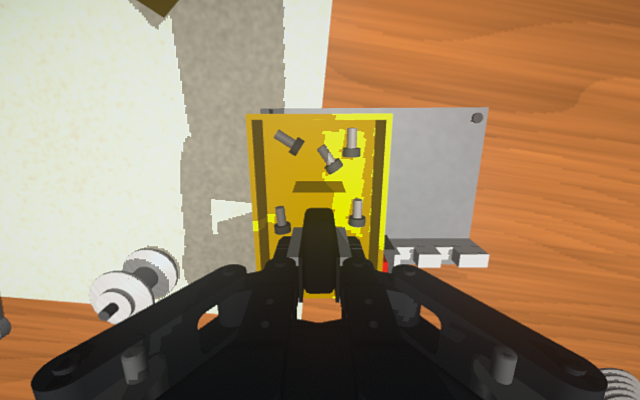

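View pics/s17c.png

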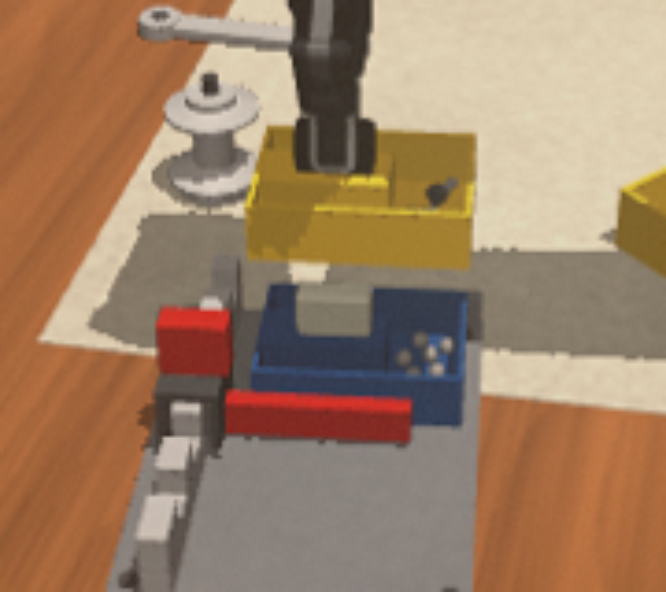

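```bash
python3 - <<'E'
import cv2
a=cv2.imread("pics/w17.png")[100:130,235:405];b=cv2.imread("pics/w11.png")[100:130,235:405];c=cv2.imread("pics/w14.png")[120:240,265:370]
cv2.imwrite("pics/cmp.png",cv2.resize(cv2.vconcat([a,b]),None,fx=4.6,fy=4.6,interpolation=cv2.INTER_CUBIC))
cv2.imwrite("pics/w14c.png",cv2.resize(c,None,fx=5,fy=5,interpolation=cv2.INTER_CUBIC))
E
```

```text
(no output)
```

View pics/cmp.png

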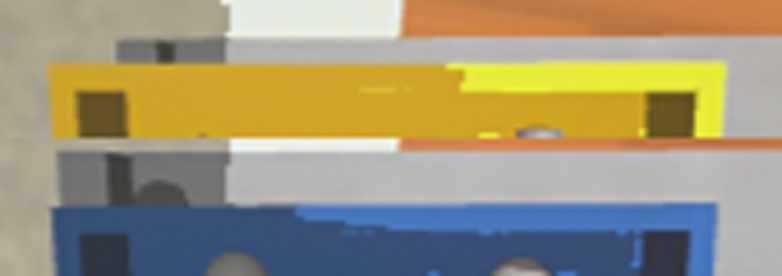

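View pics/w14c.png

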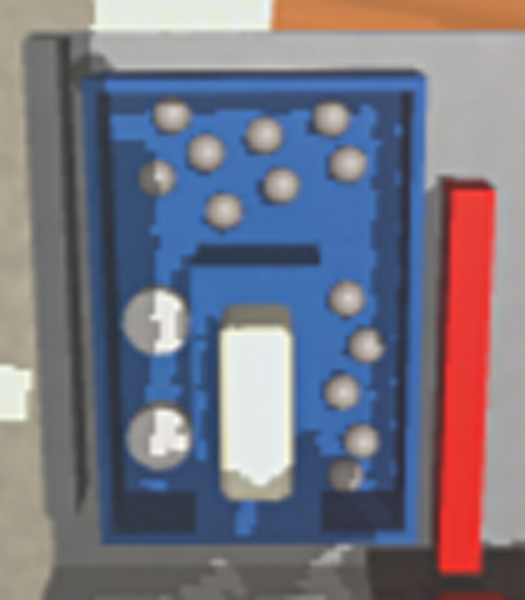

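```bash
python3 - <<'E'
from station import ctrl
from h import *
import pickle
th=np.radians(8.69);Rm=np.array([[np.cos(th),-np.sin(th)],[np.sin(th),np.cos(th)]]);t=np.array([.5575,.1627])
rk=lambda p:(Rm.T@(np.asarray(p)[:2]-t)*1000).round(1)
for n,zo,pts in(("w17",.0064,[(245.9,113.9),(392.8,113.5)]),("w11",.0088,[(246.3,114.8),(391.1,114.4)])):
    o=pickle.load(open(f"pics/{n}.pkl","rb"));cm=cam(ctrl,"wrist",o);M=R.from_rotvec(o['tool_rot']).as_matrix()
    for uv in pts:
        p=onz(cm,(uv[0]-.4,uv[1]-.4),o['tool_pos'][2]-zo);print(n,(M.T@(p-o['tool_pos'])*1000).round(1))
o=pickle.load(open("pics/w14.pkl","rb"));cm=cam(ctrl,"wrist",o)
f=lambda x,y,z:onz(cm,(x/5+265-.4,y/5+120-.4),z)
T=[rk(f(*p,.038)) for p in[(85,77),(425,75),(416,543),(103,543)]];print(T,np.mean(T,0))
g=[rk(f(*p,.064)) for p in[(220,327),(293,327),(292,499),(221,499)]];print(np.mean(g,0))
print([rk(f(*p,.03)) for p in[(445,190),(494,190)]],[rk(f(*p,.028)) for p in[(70,38),(87,500)]])
E
```

```text
w17 [ 70.7 -35.9   6.4]
w17 [70.9 39.6  6.4]
w11 [ 70.3 -36.3   8.8]
w11 [70.5 39.3  8.8]
[array([-75.7, -93.2]), array([-76.1, -18.7]), array([ 34. , -17.5]), array([ 34. , -92.8])] [-20.95 -55.55]
[ -6.3   -55.525]
[array([-49.8, -12.4]), array([-49.8,  -1.1])] [array([-83.7, -97.6]), array([ 26.8, -97.6])]
```

>>> {"api": "drive_tool", "payload": {
  "moves": [0, 0, 0.1, 0.0013, 0, -0.01, 1, 0, 0, 0, 0, 0, -0.018, 1, 0, 0, 0, 0, 0, -0.01, 1, 0, 0, 0, 0, 0, 0, 1, 0, 0, 0, 0, 0, 0, 1]
}}

```text
t: 20.88
tool_pos: [0.5613, 0.1056, 0.1089]
tool_rot: [-0.239, 3.132, -0.0]
contact_force: [0.3, -0.1, -2.3]
opening: 0.0143
```

```bash
python3 snap.py w18; python3 snap.py s18 side; python3 - <<'E'
import cv2
im=cv2.imread('pics/s18.png');cv2.imwrite('pics/s18c.png',cv2.resize(im[190:350,200:380],None,fx=3.7,fy=3.7))
E
```

```text
20.875 [0.5613 0.1056 0.1089] [-0.2386  3.1322 -0.    ] [ 0.3 -0.1 -2.3] [ 0.01 -0.07 -0.03] 0.0143
20.925 [0.5616 0.1056 0.1094] [-0.2385  3.1315 -0.    ] [ 0.  -0.1 -1.7] [ 0.04 -0.   -0.03] 0.0141
```

View pics/s18c.png

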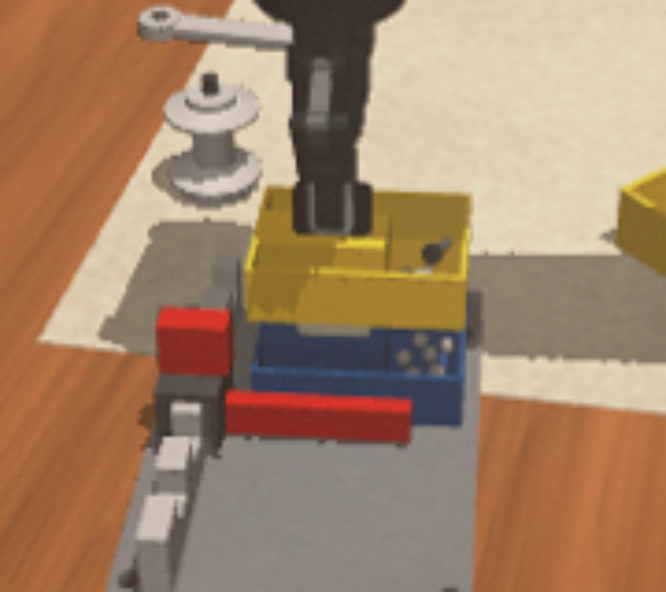

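>>> {"api": "drive_tool", "payload": {
  "moves": [0, 0, 0, -0.0002, -0.0003, -0.01, 1, 0, 0, 0, 0, 0, -0.009, 1, 0, 0, 0, 0, 0, -0.007, 1, 0, 0, 0, 0, 0, -0.004, 1, 0, 0, 0, 0, 0, 0, 1]
}}

```text
t: 21.6
tool_pos: [0.5606, 0.1053, 0.0782]
tool_rot: [0.238, -3.132, 0.0]
contact_force: [-0.1, 0.1, -2.2]
opening: 0.0146
```

>>> {"api": "drive_tool", "payload": {
  "moves": [0, 0, 0, 0, 0, -0.001, 1, 0, 0, 0, 0, 0, -0.001, 1, 0, 0, 0, 0, 0, 0, 1, 0, 0, 0, 0, 0, 0, 1, 0, 0, 0, 0, 0, 0, 1]
}}

```text
t: 22.22
tool_pos: [0.5609, 0.1053, 0.0769]
tool_rot: [-0.239, 3.132, -0.0]
contact_force: [-0.3, -0.1, -3.1]
opening: 0.0144
```

```bash
python3 snap.py w19; python3 snap.py s19 side; python3 - <<'E'
import cv2
im=cv2.imread('pics/s19.png');cv2.imwrite('pics/s19c.png',cv2.resize(im[190:350,200:380],None,fx=3.7,fy=3.7))
E
```

```text
22.225 [0.5609 0.1053 0.0769] [-0.2387  3.1324 -0.    ] [-0.3 -0.1 -3.1] [ 0.03 -0.    0.01] 0.0144
22.275 [0.5609 0.1053 0.0769] [-2.3870e-01  3.1324e+00 -1.0000e-04] [ 0.2 -0.3 -1.8] [-0.04  0.01  0.01] 0.0147
```

View pics/s19c.png

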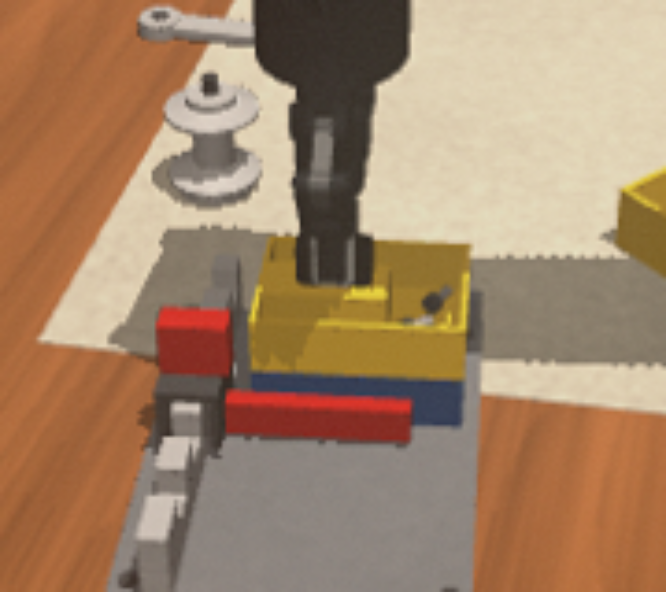

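View pics/w19.png

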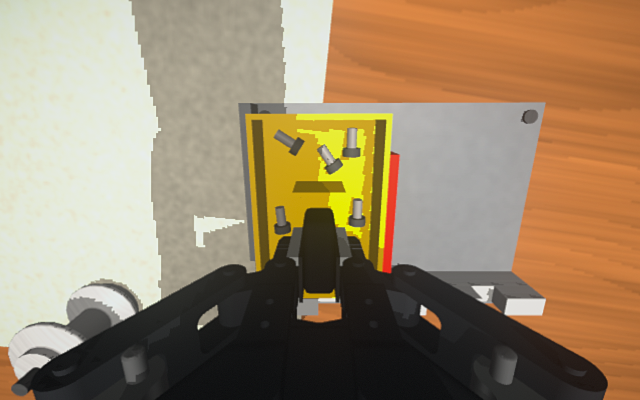

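>>> {"api": "drive_tool", "payload": {
  "moves": [0, 0, 0, 0, 0, -0.001, 1, 0, 0, 0, 0, 0, -0.0005, 1, 0, 0, 0, 0, 0, 0, 1, 0, 0, 0, 0, 0, 0, 1, 0, 0, 0, 0, 0, 0, 1]
}}

```text
t: 22.95
tool_pos: [0.561, 0.1053, 0.0765]
tool_rot: [0.239, -3.132, 0.0]
contact_force: [-5.1, -0.6, 5.3]
opening: 0.0145
```

Contact at the expected height (0.0765 m against 0.0764 m predicted). Releasing.

>>> {"api": "drive_tool", "payload": {
  "moves": [0, 0, 0, 0, 0, 0.0007, 0.8, 0, 0, 0, 0, 0, 0, 0.5, 0, 0, 0, 0, 0, 0, 0.2, 0, 0, 0, 0, 0, 0, 0, 0, 0, 0, 0, 0, 0, 0]
}}

```text
t: 23.58
tool_pos: [0.5609, 0.1053, 0.0759]
tool_rot: [0.239, -3.132, 0.0]
contact_force: [-0.2, -0.3, -0.3]
opening: 0.0854
```

>>> {"api": "drive_tool", "payload": {
  "moves": [0, 0, 0, 0, 0, 0.03, 0, 0, 0, 0, 0, 0, 0.06, 0, 0, 0, 0, 0, 0, 0.06, 0, 0, 0, 0, -0.03, 0, 0, 0, 0, 0, 0, 0, 0, 0, 0]
}}

```text
t: 24.2
tool_pos: [0.5303, 0.1055, 0.2269]
tool_rot: [-0.239, 3.131, -0.0]
contact_force: [0.1, 0.4, -0.6]
opening: 0.0855
```

```bash
python3 snap.py w20; python3 snap.py s20 side; python3 - <<'E'
import cv2
im=cv2.imread('pics/s20.png');cv2.imwrite('pics/s20c.png',cv2.resize(im[215:365,215:375],None,fx=4,fy=4,interpolation=cv2.INTER_CUBIC))
im=cv2.imread('pics/w20.png');cv2.imwrite('pics/w20c.png',cv2.resize(im[100:300,250:460],None,fx=3,fy=3,interpolation=cv2.INTER_CUBIC))
E
```

```text
24.2 [0.5303 0.1055 0.2269] [-0.239   3.1308 -0.    ] [ 0.1  0.4 -0.6] [ 0.03 -0.02 -0.02] 0.0855
24.25 [0.5306 0.1053 0.2259] [-2.389e-01  3.132e+00 -1.000e-04] [ 0.1  0.1 -0.4] [0.01 0.01 0.04] 0.0854
```

View pics/s20c.png

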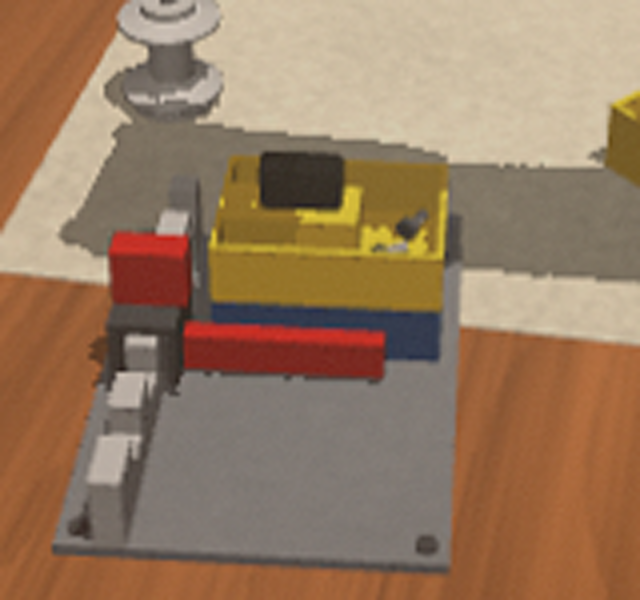

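View pics/w20c.png

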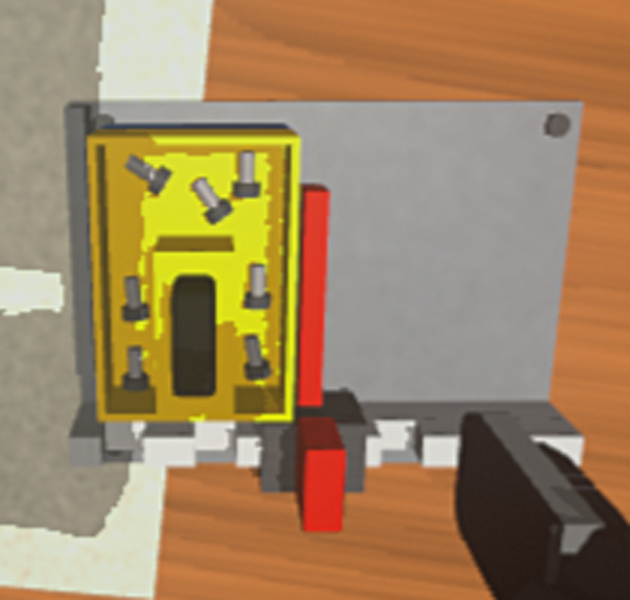

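```bash
python3 - <<'E'
from station import ctrl
from h import *
import pickle
th=np.radians(8.69);Rm=np.array([[np.cos(th),-np.sin(th)],[np.sin(th),np.cos(th)]]);t=np.array([.5575,.1627])
rk=lambda p:(Rm.T@(np.asarray(p)[:2]-t)*1000).round(1)
o=pickle.load(open("pics/w20.pkl","rb"));cm=cam(ctrl,"wrist",o)
f=lambda x,y,z:onz(cm,(x/3+250-.33,y/3+100-.33),z)
T=[rk(f(*p,.070)) for p in[(87,135),(300,135),(293,421),(99,421)]];print(T,np.mean(T,0))
g=[rk(f(*p,.096)) for p in[(172,282),(216,282),(214,396),(172,396)]];print("grip",np.mean(g,0))
s=[rk(f(*p,.081)) for p in[(300,448),(344,448),(342,530),(303,530)]];print("fin",np.mean(s,0))
cm=cam(ctrl,"side")
# predicted side px: yellow bottom edges / saddle underside
def w(x,y,z): q=Rm@(x/1000,y/1000)+t; return (proj(cm,(*q,z/1000))-np.array([215,215]))*4
for n,p in{"Y top -x+y":(-75,-18,70),"Y bot -x+y":(-75,-18,38),"B bot":(-75,-18,6),"Y top +x+y":(35,-18,70),"fin top +y -x":(42,1,81),"saddle top -x +y":(45,15,49)}.items():print(n,w(*p).round(0))
E
python3 snap.py t20 top; python3 - <<'E'
import cv2
im=cv2.imread('pics/t20.png');cv2.imwrite('pics/t20c.png',im)
E
```

```text
[array([-76.4, -93.4]), array([-76.4, -17.8]), array([ 34. , -17.3]), array([ 34., -93.])] [-21.2   -55.375]
grip [ -8.5   -55.525]
fin [57.6   -6.425]
Y top -x+y [442. 260.]
Y bot -x+y [440. 314.]
B bot [438. 365.]
Y top +x+y [207. 249.]
fin top +y -x [184. 255.]
saddle top -x +y [176. 329.]
24.3 [0.5307 0.1053 0.2254] [ 2.3860e-01 -3.1321e+00  1.0000e-04] [1.2 0.1 0.3] [-0.06  0.03  0.06] 0.0856
```

View pics/t20.png

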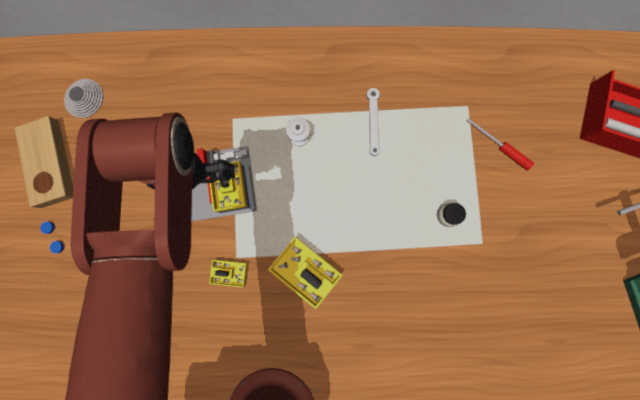

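```bash
python3 - <<'E'
from station import ctrl
from h import *
th=np.radians(8.69);Rm=np.array([[np.cos(th),-np.sin(th)],[np.sin(th),np.cos(th)]]);t=np.array([.5575,.1627])
cm=cam(ctrl,"side")
def w(x,y,z): q=Rm@(x/1000,y/1000)+t; return proj(cm,(*q,z/1000)).round(1)
for dy in(0,40):
    print({n:w(p[0],p[1]+dy,p[2]).tolist() for n,p in{"armtip top":(-50,-42,30),"armtip bot":(-50,-42,18),"fin top":(42,-39,81),"fin top +x":(78,-39,81),"fin bot":(42,-39,49)}.items()})
print(w(-85,110,6),w(-85,-110,6))
a=cv2.imread("pics/s2.png")[225:325,225:325];b=cv2.imread("pics/s20.png")[240:340,225:325]
cv2.imwrite("pics/cmp2.png",cv2.resize(cv2.hconcat([a,b]),None,fx=4,fy=4,interpolation=cv2.INTER_CUBIC))
E
```

```text
{'armtip top': [312.6, 288.0], 'armtip bot': [312.5, 292.8], 'fin top': [264.4, 265.7], 'fin top +x': [245.6, 264.8], 'fin bot': [265.1, 279.1]}
{'armtip top': [311.3, 301.7], 'armtip bot': [311.2, 306.5], 'fin top': [261.1, 278.8], 'fin top +x': [241.5, 277.8], 'fin bot': [261.8, 292.5]}
[327.5 357.5] [330.9 277.1]
```

View pics/cmp2.png

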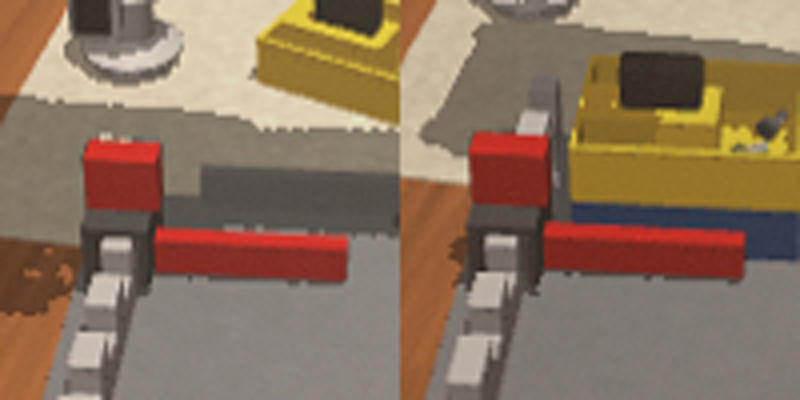

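```bash
python3 -c "
from station import ctrl
print(ctrl.finish_job())"
```

```text
the job is handed in; nothing more can be done
None
```

The job is done and handed in at about 24.3 s of the 66 s allowed. No verdict was reported.

**What I did**
- **Stop:** I lifted the red stop about 19 mm, shifted it 40 mm to the next notch and let it drop in.
- **Blue tray:** I set it flat in the bay with its grip end towards the rail.
- **Yellow tray:** I stacked the yellow tray on it the same way round. It was the middle-sized of the three and measured about 110 × 75 mm.

**Last checks**
- **Stop seated:** in the side view its offset from the seated-height prediction was the same before and after the move, within 0.3 px.
- **Blue tray:** it touched down at the expected height, and its middle measured (-21.0, -55.6) mm in rack coordinates. The target was (-20, -56).
- **Yellow tray:** it touched down at 76.5 mm, against 76.4 mm predicted. Its outline sits within 0.3 mm of the blue tray's, with no gap in the side view.
- **Bystanders:** the hub, crank arm and jar looked unmoved in the top view.
- **Forces:** the contact readings I took stayed below 10 N per axis.

**Checks that disagreed**
- Both trays read about 1 mm short of nominal in x.
- The yellow grip's outline read 3.5 mm short in x, which I put down to the hard-to-see edges of the black top, since the tray's rim agreed.
- The wrist camera showed gripped parts about 1.6 mm to one side, so I placed the trays relative to what the camera showed.

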